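# Clear the chips and clamp the next pair of blanks

### The arm

A 6-joint arm with a two-finger parallel gripper is mounted at the origin on a cart in front of the work surface, level with it; the furniture and walls round the work are solid. World frame = base frame: x ahead of the robot, y to its left, z up, the work surface at z = 0. Lengths are in m, angles in rad, forces in N, time in s.
With the tool pointing down it reaches from about 0.25 to 0.725 m from the base axis. Payload 4 kg.
Tool frame: the origin (TCP) lies midway between the tips of the shut fingers; the grasp point (between the pads) lies pinch_z behind it (pinch_z is the distance from the TCP to the grasp point, in m); z points along the fingers, y is the direction in which the jaws open and shut (so a half turn about z gives the same grasp; the last joint's range is limited). The gripper opens to 85 mm and grips with 20 to 120 N. Pads are 22 mm wide; open, the fingers measure 114 mm over their backs; the gripper's body (76 mm by 85 mm) begins 54 mm behind the grasp point. The pads swing forward as they close: fully open they stand 13 mm farther back than shut.
Start: joints at [-1.346, 0.241, 0.005, 1.335, 0, 1.571], TCP at [0.111, -0.487, 0.231] pointing down, gripper open.
Joint ranges: [-2.72, 2.72], [-1.05, 1.87], [-1.09, 1.28], [-1.99, 2.15], [-1.42, 1.44], [-3.14, 3.14]. Speed limits (rad/s): [2.79, 2.79, 3.14, 3.14, 3.14, 3.14].

### API

Orientations are given as a unit quaternion [x, y, z, w].
In Python, from workcell import * gives the robot as it stands.
- The arm moves only by the tool move_arm, never from a script. Its argument "motion" is a list of rows, each a list of 3 entries, a list of its own where there are three numbers: the finger opening in mm, from 0 to 85.4, then the shift along the tool's x, y, z in units of 50 mm (1.0 is 50 mm), then the turn about the tool's z in units of 6 degrees (1.0 is 6 degrees). In form: [[claw, [dx, dy, dz], roll], ...]. A call has exactly 10 rows; each row is the pose to reach, as a shift and turn from the pose commanded when the call began, along the tool's axes at that moment; what a row does not reach only later rows make up. A row lasts 1/10 s, in which the tool goes at most 50 mm and 8.59 degrees, less where a joint would pass 70% of its speed; a pose out of reach is approached as far as the arm can. A call with a gripper value outside its range is refused whole. The fingers move at their own pace and stop on an object; the grip force is fixed at half the most. Time passes only in rows, so rows that repeat a pose let the fingers close, or fill a call up. It gives the time, the measured TCP pose, the force and the opening at its end, in the units of the state.
- get_obs(): the state, without advancing time (a new reading comes with each control period).
- camera(name): name is "scene" or "top" or "wrist"; returns a dict with "color" (420x560x3 uint8, red, green, blue), "fx", "fy", "cx", "cy" (pixels), "distortion" ([k1, k2, p1, p2, k3] as OpenCV has them; the pictures are not rectified), "rvec" (rotation vector, rad) and "tvec" (3), from world to camera coordinates, as OpenCV has them; the wrist camera has in their place "mount" (4x4, takes a point from camera to tool coordinates, whose origin is the TCP and whose axes are the flange's). Camera axes: x right, y down, z forward; pixel columns grow to the right and rows downward; lengths in m; the calibration is good to about 2 mm. A picture is of the moment at which its call begins: read the wrist's pose just before it. There is no depth.
- job_done(): hands the job in, once; it reports no verdict.
The state is a dict: "clock": time; "joint_pos": joint angles; "joint_vel": joint speeds; "tau": joint torques, N m; "eef_pos": TCP position; "tool_rot": TCP orientation; "ft_force": force on the tool from outside, world axes, zero at the start; "ft_torque": the same for the moment, N m; "grip_width": finger opening in m.
Only numpy, scipy, OpenCV 4.12 (cv2) and the standard library are available. Lean on these libraries where they do the work, as an engineer would, in place of code of your own. Each camera call takes 0.05 s, during which the arm holds its last target.

### The job

Get the clamping fixture ready for its next pair of parts. With the scraper block, wipe every chip off the plate over its open edge into the trough (the chips are sharp: never touch them with the fingers). Then lay the two aluminium blanks flat on the clean plate, end to end, and slide them through the clamp, under the strap, until the first is fully home against the end stop and the second against the first, and then turn the wrench clockwise until the nut is tight and the wrench's knuckle has clearly given. Finish with the scraper standing back on the middle of its cork mat, and leave the other things on the bench alone.

Things in the scene. Friction and masses are not known exactly. Their poses are not given: they have to be found in the camera images.
- fixture: Grey steel clamping fixture fixed to the bench, placed anew each start. Origin on the bench under the middle of the open plate; z up; +x = the way the blanks slide in. Outside x -114 to +108, y -58 to +58 mm. Plate top 45 mm high; open part x -56 to +56, y -52 to +52 mm, with side fences 12 mm above the plate. At x = -56 the plate ends in an open edge over the trough.
- clamp_mouth (a point): Middle of the clamp's mouth, on the plate (fixture x 56, y 0). From here to the stop two posts, inner corners rounded by 10 mm, leave a gap 46 mm wide; the strap across them (fixture x 60 to 96) is 26 mm clear of the plate, its top 83 mm above the bench.
- end_stop (a point): Foot of the end stop's face, on the plate (fixture x 96, y 0); the stop is 18 mm high.
- trough (a point): Middle of the trough's floor, axes as the fixture's. Open aluminium trough 54 mm (x) by 104 mm (y) inside, part of the fixture, in front of the plate's open edge; its floor is 39 mm below the plate, its end wall reaches 40 mm above the bench, its sides as high as the fences (57 mm).
- mat: Thin cork mat beside the wooden strip (14 mm wide, 16 mm high) along the bench's left front edge; 110 x 64 x 3 mm, fixed flat on the bench, where the scraper lives (a bench vice, 100 mm high, stands some 10 cm from it). Origin at the middle of its underside; the long side is x.
- scraper: Scraper block, loose, 0.25 kg: wooden block 36 (x) x 76 (y) mm with a square steel sole, 26 mm high, with an upright wooden grip on it 24 (x) x 46 (y) mm reaching up to 95 mm. Origin at the middle of the sole; z up. It wipes with its long sides (moving along its x), sole flat on the plate.
- rack: Wooden stock block 134 (x) x 58 (y) x 50 mm high, fixed on the bench; the blanks lie on its flat top at the start. Origin at the middle of its underside.
- blank_1: Loose aluminium blank 50 (x) x 40 (y) x 20 (z) mm, 0.11 kg, dark dot on top; its twin is blank_2, either may go in first. Origin at the middle of its underside. Home in the fixture, 50 mm side along the fixture's x: the first touches the end stop (origin at fixture x 71, y 0 mm, 45 mm above the bench), the second touches the first (fixture x 21 mm).
- blank_2: Twin of blank_1, same sizes and origin.
- nut_axis (a point): Point on the vertical axis of the clamp nut on top of the strap (fixture x 78, y 0, 100 mm above the bench).
- wrench_post (a point): Middle of the upright black post (round, 17 mm thick, free height from 103 to 136 mm above the bench; this point 121 mm above it) at the end of the wrench, 110 mm from the nut axis; turn the wrench by it. At both joints 0 it stands 75 degrees counter-clockwise (from above) of the fixture's +x about the nut axis.
- wrench_nut (a joint): Turn of the nut with the wrench, rad, grows clockwise seen from above; turns lightly (0.25 N m, some 2.5 N at the post) from its start of 0 to 0.2 to the tight stop at 0.70, and stays where it is left.
- wrench_click (a joint): Bend of the breakaway knuckle of the wrench, 30 mm from the nut axis, rad, same sense: 0 until about 0.75 N m (some 9 N at the post), which only the tight nut resists; then it gives, up to 0.25, and stays bent.
- chip_1: Loose metal chip, a small offcut 24 x 14 x 10 mm (x, y, z), 25 g, origin at the middle of its underside; lies on the open plate, 44 mm or more in front of the clamp. May be absent.
- chip_2: Loose metal chip, a small offcut 22 x 16 x 9 mm (x, y, z), 25 g, origin at the middle of its underside; lies on the open plate, 44 mm or more in front of the clamp. May be absent.
- chip_3: Loose metal chip, a small offcut 25 x 12 x 11 mm (x, y, z), 25 g, origin at the middle of its underside; lies on the open plate, 44 mm or more in front of the clamp. May be absent.
- chip_4: Loose metal chip, a small offcut 20 x 17 x 9 mm (x, y, z), 25 g, origin at the middle of its underside; lies on the open plate, 44 mm or more in front of the clamp. May be absent.
- chip_5: Loose metal chip, a small offcut 24 x 15 x 12 mm (x, y, z), 25 g, origin at the middle of its underside; lies on the open plate, 44 mm or more in front of the clamp. May be absent.
- chip_6: Loose metal chip, a small offcut 22 x 13 x 10 mm (x, y, z), 25 g, origin at the middle of its underside; lies on the open plate, 44 mm or more in front of the clamp. May be absent.
- loupe_case: Folding loupe, 28 x 69 x 14 mm, lying loose on the bench, origin at the middle of its underside; not part of the job, leave it alone.
- tin: Small round screw-lid tin, 49 mm across, 20 mm high, lying loose on the bench, origin at the middle of its underside; not part of the job, leave it alone.
- clamp: Waisted wooden ring clamp, 32 x 104 x 30 mm, lying loose on the bench, origin at the middle of its underside; not part of the job, leave it alone.
There are look-alikes about, which are no part of the job. What is shaped like the blank_1 but yellow is not meant.

How it is judged:
On the way, in this order (a step that is already met when the one before it is completed fails the run):
1. all chips lie in the trough (x of chip_1 in the frame of trough between -0.031 and 0.031 m and y of chip_1 in the frame of trough between -0.054 and 0.054 m and z of each of chip_1, chip_2, chip_3, chip_4, chip_5, chip_6 in the frame of trough below 0.034 m and x of chip_2 in the frame of trough between -0.031 and 0.031 m and y of chip_2 in the frame of trough between -0.054 and 0.054 m and x of chip_3 in the frame of trough between -0.031 and 0.031 m and y of chip_3 in the frame of trough between -0.054 and 0.054 m and x of chip_4 in the frame of trough between -0.031 and 0.031 m and y of chip_4 in the frame of trough between -0.054 and 0.054 m and x of chip_5 in the frame of trough between -0.031 and 0.031 m and y of chip_5 in the frame of trough between -0.054 and 0.054 m and x of chip_6 in the frame of trough between -0.031 and 0.031 m and y of chip_6 in the frame of trough between -0.054 and 0.054 m), for 0.2 s.
2. both blanks are home under the strap (((x of blank_1 in the frame of fixture between 0.065 and 0.075 m and y of blank_1 in the frame of fixture between -0.006 and 0.006 m and z of blank_1 in the frame of fixture between 0.042 and 0.049 m and angle between each of blank_1, blank_2's own z axis and vertical below 0.08 rad and angle between the x axis of each of blank_1, blank_2 and the x axis of fixture, either way round below 0.1 rad and x of blank_2 in the frame of fixture between 0.015 and 0.027 m and y of blank_2 in the frame of fixture between -0.006 and 0.006 m and z of blank_2 in the frame of fixture between 0.042 and 0.049 m) or (x of blank_2 in the frame of fixture between 0.065 and 0.075 m and y of blank_2 in the frame of fixture between -0.006 and 0.006 m and z of blank_2 in the frame of fixture between 0.042 and 0.049 m and angle between each of blank_2, blank_1's own z axis and vertical below 0.08 rad and angle between the x axis of each of blank_2, blank_1 and the x axis of fixture, either way round below 0.1 rad and x of blank_1 in the frame of fixture between 0.015 and 0.027 m and y of blank_1 in the frame of fixture between -0.006 and 0.006 m and z of blank_1 in the frame of fixture between 0.042 and 0.049 m))), for 0.2 s.
3. the nut is tight and the knuckle has given (value of joint wrench_nut above 0.66 rad and value of joint wrench_click above 0.12 rad), for 0.2 s.
At the end, for the whole second after the job is handed in: Chips inside the trough; blanks flat on the plate end to end, within 6 mm of home along and across, 0.1 rad of straight; nut joint over 0.66 and knuckle over 0.12 rad; scraper upright on the cork mat within 30 mm of its middle; all at rest (all of step 1 and all of step 3 and ((x of blank_1 in the frame of fixture between 0.065 and 0.075 m and y of blank_1 in the frame of fixture between -0.006 and 0.006 m and z of blank_1 in the frame of fixture between 0.042 and 0.049 m and angle between each of blank_1, blank_2's own z axis and vertical below 0.08 rad and angle between the x axis of each of blank_1, blank_2 and the x axis of fixture, either way round below 0.1 rad and x of blank_2 in the frame of fixture between 0.015 and 0.027 m and y of blank_2 in the frame of fixture between -0.006 and 0.006 m and z of blank_2 in the frame of fixture between 0.042 and 0.049 m) or (x of blank_2 in the frame of fixture between 0.065 and 0.075 m and y of blank_2 in the frame of fixture between -0.006 and 0.006 m and z of blank_2 in the frame of fixture between 0.042 and 0.049 m and angle between each of blank_2, blank_1's own z axis and vertical below 0.08 rad and angle between the x axis of each of blank_2, blank_1 and the x axis of fixture, either way round below 0.1 rad and x of blank_1 in the frame of fixture between 0.015 and 0.027 m and y of blank_1 in the frame of fixture between -0.006 and 0.006 m and z of blank_1 in the frame of fixture between 0.042 and 0.049 m)) and horizontal distance between scraper and mat below 0.03 m and height (world z) of scraper below 0.008 m and angle between scraper's own z axis and vertical below 0.1 rad and linear speed of each of scraper, blank_1, blank_2, chip_1, chip_2, chip_3, chip_4, chip_5, chip_6 below 0.02 m/s); the robot touches nothing.
It fails at once if the fingers touch a chip (contact force between the fingers and chip_1 above 0.5 N or contact force between the fingers and chip_2 above 0.5 N or contact force between the fingers and chip_3 above 0.5 N or contact force between the fingers and chip_4 above 0.5 N or contact force between the fingers and chip_5 above 0.5 N or contact force between the fingers and chip_6 above 0.5 N).
It fails at once if a thing that is not part of the job is shifted by more than 30 mm (distance of any of loupe_case, tin, clamp from where it was at the start of the episode above 0.03 m).
Of chip_1, chip_2, chip_3, chip_4, chip_5, chip_6 only 3 to 6 are there at a start; the rules pass over those that are not, and their reading is None.
At some moment in a run one of scraper may be knocked a few centimetres aside while the robot is not near it.
Once in a run the grip may slacken for a moment while it holds something.
It also fails if it takes over 200 s, if anything falls off the work surface, if the arm or the gripper's body presses on something with over 40 N, if the wrist force passes 120 N, or if a joint passes its speed limit or range.

## Working session

There is one attempt and no reset: what is moved stays moved. The work goes in short steps, Python scripts to look and compute and a tool call to move; the robot and the scene stay as the last step left them, time stands still between calls to the robot, and variables do not carry over. Pictures are saved under pics/ and viewed, and the job is handed in when it is done.

Besides the shell and the picture viewer there is one more tool, called after "Request:" by a JSON object that holds its "fn" and its "kwargs". move_arm: Moves the arm, as the interface text tells. Its arguments: {"type":"object","properties":{"motion":{"type":"array","items":{"type":"array"}}},"required":["motion"]}

```bash
ls; mkdir -p pics
python3 - <<'E'
from workcell import *
import cv2
o=get_obs(); print(o)
for n in ("scene","top","wrist"):
    c=camera(n); cv2.imwrite(f"pics/{n}0.png",c["color"][:,:,::-1]); print(n,{k:v for k,v in c.items() if k!="color"})
E
```

```text
pics
{'clock': 0.0, 'joint_pos': array([-1.34598677e+00,  2.41412267e-01,  3.73629855e-03,  1.33517395e+00,
       -8.80189933e-06,  1.57081407e+00]), 'joint_vel': array([-0.00072842, -0.00019127, -0.00061342,  0.0001304 ,  0.00054006,
        0.00047712]), 'tau': array([-3.86789825e-04, -3.72319615e+01,  2.52405703e+01,  1.69422693e-02,
       -2.66166326e-04,  7.20807307e-07]), 'eef_pos': array([ 0.11132044, -0.48681841,  0.2304179 ]), 'tool_rot': array([ 9.93689702e-01,  1.12159356e-01, -1.19555958e-04, -1.01982009e-03]), 'ft_force': array([-0.51952447,  0.140315  , -0.11469748]), 'ft_torque': array([-0.03149272,  0.01705264,  0.03103607]), 'grip_width': 0.08547410032068764}
scene {'fx': 509.84289585701043, 'fy': 509.84289585701043, 'cx': 288.65144631550106, 'cy': 203.47085300884285, 'distortion': array([-0.13357219,  0.        ,  0.        ,  0.        ,  0.        ]), 'rvec': array([ 2.04298601, -0.81509732,  0.41952105]), 'tvec': array([-0.50687373,  0.13030642,  1.2650347 ])}
top {'fx': 462.63057985648663, 'fy': 462.63057985648663, 'cx': 286.14286531180073, 'cy': 214.0845452012584, 'distortion': array([0.04074419, 0.        , 0.        , 0.        , 0.        ]), 'rvec': array([ 2.12516024, -2.17583064,  0.18904307]), 'tvec': array([-0.28950967,  0.46921373,  1.02081026])}
wrist {'fx': 368.13716612110244, 'fy': 368.13716612110244, 'cx': 282.10117489927177, 'cy': 209.0229633239617, 'distortion': array([0.03486648, 0.        , 0.        , 0.        , 0.        ]), 'mount': array([[ 1.07835083e-03, -9.62545592e-01, -2.71117725e-01,
         6.85381394e-02],
       [ 9.99999413e-01,  1.00939126e-03,  3.93796051e-04,
        -8.17053597e-04],
       [-1.05382791e-04, -2.71117990e-01,  9.62546115e-01,
        -1.42273976e-01],
       [ 0.00000000e+00,  0.00000000e+00,  0.00000000e+00,
         1.00000000e+00]])}
```

View pics/scene0.png

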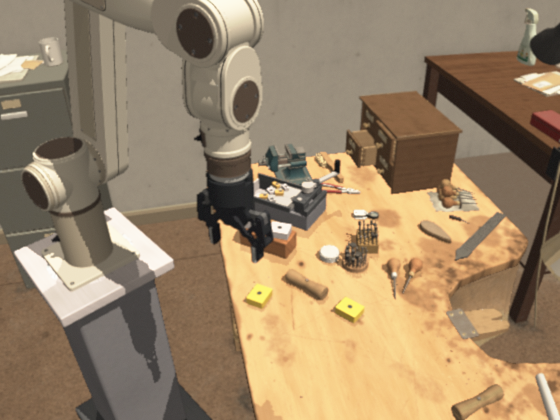

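View pics/top0.png

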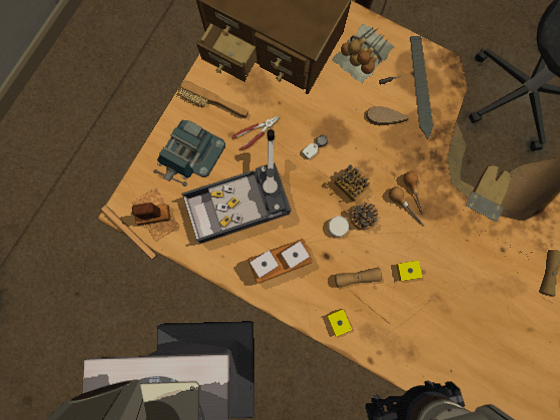

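View pics/wrist0.png

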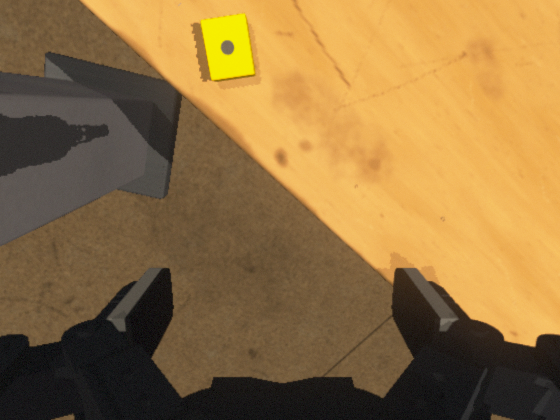

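Top view: the fixture is at about (237,205), chips at (210-240,187-222), scraper on its mat at (150,212), blanks on the rack at (264,263) and (295,255). The yellow look-alikes are at (340,322) and (410,271). Next come close crops.

```bash
cat > h.py <<'E'
from workcell import *
import numpy as np, cv2
from scipy.spatial.transform import Rotation as R
def ext(c,obs=None):
    if 'rvec' in c: 
        Rm=cv2.Rodrigues(c['rvec'])[0]; return Rm,np.array(c['tvec']).reshape(3)
    T=np.eye(4);T[:3,:3]=R.from_quat(obs['tool_rot']).as_matrix();T[:3,3]=obs['eef_pos']
    M=T@c['mount']; return M[:3,:3].T,-M[:3,:3].T@M[:3,3]
def K(c): return np.array([[c['fx'],0,c['cx']],[0,c['fy'],c['cy']],[0,0,1]])
def unproj(c,uv,z,obs=None):
    Rm,t=ext(c,obs); n=cv2.undistortPoints(np.array(uv,float).reshape(-1,1,2),K(c),c['distortion']).reshape(-1,2)
    d=np.c_[n,np.ones(len(n))]@Rm; o=-Rm.T@t
    return o+d*((z-o[2])/d[:,2])[:,None]
def proj(c,P,obs=None):
    Rm,t=ext(c,obs); return cv2.projectPoints(np.array(P,float).reshape(-1,3),cv2.Rodrigues(Rm)[0],t,K(c),c['distortion'])[0].reshape(-1,2)
def crop(c,x0,y0,w,h,s,name):
    im=cv2.resize(c['color'][y0:y0+h,x0:x0+w,::-1],None,fx=s,fy=s,interpolation=cv2.INTER_CUBIC); cv2.imwrite('pics/'+name,im)
E
python3 - <<'E'
from h import *
c=camera('top'); crop(c,95,110,200,150,4,'t1.png'); crop(c,240,230,80,60,8,'t2.png')
E
```

```text
(no output)
```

View pics/t1.png

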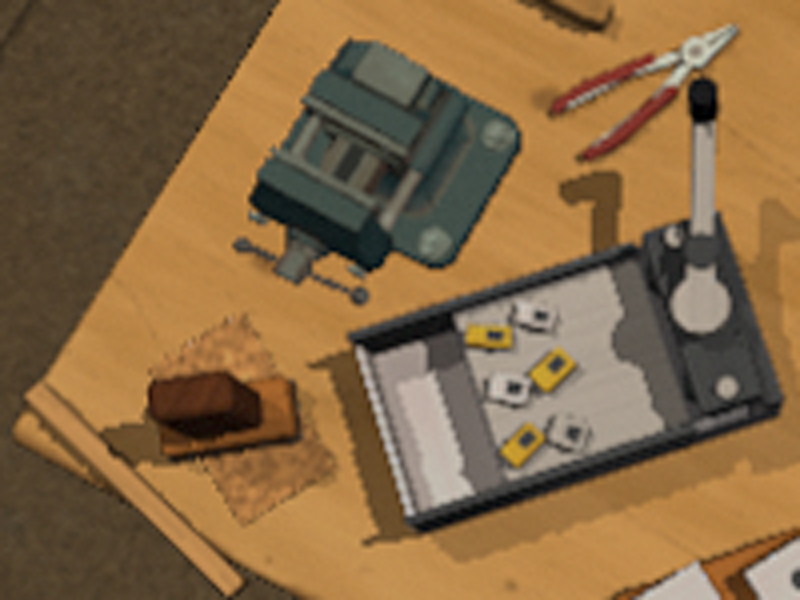

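View pics/t2.png

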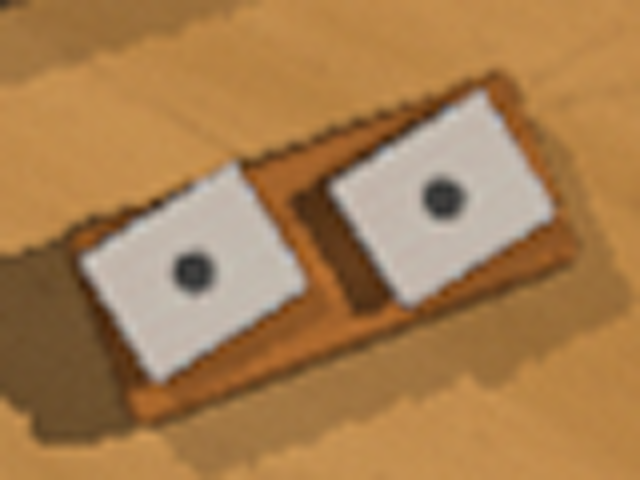

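Run:
```python
from h import *
c=camera('top')
def p(name,u,v,z,s=4,x0=95,y0=110):
    q=unproj(c,[(x0+(u+.5)/s-.5,y0+(v+.5)/s-.5)],z)[0]; print(name,q.round(4)); return q
a=p('fixA x-114',352,336,.057); b=p('fixB',408,530,.057); d=p('fixC',780,405,.057); e=p('fixD?',718,212,.057)
p('nut disk z.1',700,303,.1); p('post top .136',703,92,.136)
p('plate edge top',455,318,.045);p('plate edge bot',503,490,.045)
print(np.linalg.norm(a-b),np.linalg.norm(b-d),np.linalg.norm(a-e),np.linalg.norm(d-e))
for n,uv in dict(mt=(240,318),mr=(335,462),mb=(240,522),ml=(148,370)).items(): p(n,*uv,.003)
for n,uv in dict(b1=(160,452),b2=(298,428),b3=(290,378)).items(): p('scr'+n,*uv,.026)
for n,uv in dict(g1=(150,382),g2=(215,373),g3=(225,420),g4=(160,430)).items(): p('grip top'+n,*uv,.095)
for n,uv in dict(c1=(195,272),c2=(443,199)).items(): p('blank dot'+n,*uv,.070,8,240,230)
for n,uv in dict(a=(80,262),b=(236,163),c=(307,287),d=(157,384),e=(328,185),f=(486,90),g=(555,215),h=(405,307)).items(): p('blank'+n,*uv,.070,8,240,230)
for n,uv in dict(c1=(540,316),c2=(490,337),c3=(553,370),c4=(514,388),c5=(525,440),c6=(572,433)).items(): p(n,*uv,.055)
```

```text
fixA x-114 [ 0.5113 -0.068   0.057 ]
fixB [ 0.4009 -0.0999  0.057 ]
fixC [ 0.4666 -0.3081  0.057 ]
fixD? [ 0.5793 -0.2755  0.057 ]
nut disk z.1 [ 0.5168 -0.2647  0.1   ]
post top .136 [ 0.6238 -0.269   0.136 ]
plate edge top [ 0.523  -0.1239  0.045 ]
plate edge bot [ 0.4234 -0.1509  0.045 ]
0.11485972061879954 0.2183720688661458 0.2183894074457017 0.11726701428280975
mt [0.5346 0.0087 0.003 ]
mr [ 0.4473 -0.0479  0.003 ]
mb [0.4133 0.0065 0.003 ]
ml [0.5044 0.0617 0.003 ]
scrb1 [0.4522 0.0465 0.026 ]
scrb2 [ 0.4643 -0.0314  0.026 ]
scrb3 [ 0.4936 -0.0265  0.026 ]
grip topg1 [0.4804 0.0317 0.095 ]
grip topg2 [ 0.4846 -0.0027  0.095 ]
grip topg3 [ 0.4588 -0.0085  0.095 ]
grip topg4 [0.4542 0.0258 0.095 ]
blank dotc1 [ 0.3492 -0.2485  0.07  ]
blank dotc2 [ 0.3675 -0.3168  0.07  ]
blanka [ 0.3527 -0.2172  0.07  ]
blankb [ 0.3787 -0.2603  0.07  ]
blankc [ 0.3444 -0.279   0.07  ]
blankd [ 0.3192 -0.2377  0.07  ]
blanke [ 0.372  -0.2854  0.07  ]
blankf [ 0.3972 -0.3295  0.07  ]
blankg [ 0.3624 -0.3474  0.07  ]
blankh [ 0.3383 -0.3056  0.07  ]
c1 [ 0.5211 -0.1734  0.055 ]
c2 [ 0.5095 -0.1451  0.055 ]
c3 [ 0.4898 -0.1805  0.055 ]
c4 [ 0.4799 -0.1585  0.055 ]
c5 [ 0.4502 -0.1645  0.055 ]
c6 [ 0.4536 -0.1908  0.055 ]
```

```bash
cat >> h.py <<'E'
def tool(o=None):
    o=o or get_obs(); M=R.from_quat(o['tool_rot']).as_matrix(); return o['eef_pos'],M
def yaw(o=None): # angle of tool y, deg
    p,M=tool(o); return np.degrees(np.arctan2(M[1,1],M[0,1]))
def go(x,y,z,psi=None):
    p,M=tool(); d=M.T@(np.array([x,y,z])-p)/.05
    r=0
    if psi is not None: r=-(((psi-yaw())+180)%360-180)
    print('pos',p.round(4),'yaw',round(yaw(),2),'shift',d.round(3),'roll',round(r/6,3))
E
python3 - <<'E'
from h import *
go(.45,-.17,.26,-73)
E
```

```text
pos [ 0.1114 -0.4871  0.2309] yaw -77.12 shift [ 8.016 -4.674 -0.578] roll -0.687
```

Request:
{"fn": "move_arm", "kwargs": {"motion": [[85, [0.8, -0.47, -0.06], -0.07], [85, [1.6, -0.93, -0.12], -0.14], [85, [2.4, -1.4, -0.17], -0.2], [85, [3.2, -1.87, -0.23], -0.28], [85, [4.0, -2.33, -0.29], -0.34], [85, [4.8, -2.8, -0.35], -0.41], [85, [5.6, -3.27, -0.4], -0.48], [85, [6.4, -3.73, -0.46], -0.55], [85, [7.2, -4.2, -0.52], -0.62], [85, [8.0, -4.67, -0.58], -0.69]]}}

```text
clock: 1.25
eef_pos: [0.4504, -0.169, 0.2605]
tool_rot: [0.989, 0.148, 0.0, 0.0]
ft_force: [0.6, -0.4, -0.0]
grip_width: 0.0849
```

Run:
```python
from h import *
o=get_obs(); print(o['eef_pos'],yaw(o),o['joint_pos'].round(2)); c=camera('wrist'); cv2.imwrite('pics/w1.png',c['color'][:,:,::-1])
import pickle; pickle.dump((o,c),open('w1.pkl','wb'))
```

```text
[ 0.45043457 -0.16902467  0.26049311] -72.95126920424123 [-0.36  0.19  0.02  1.4  -0.    2.49]
```

View pics/w1.png

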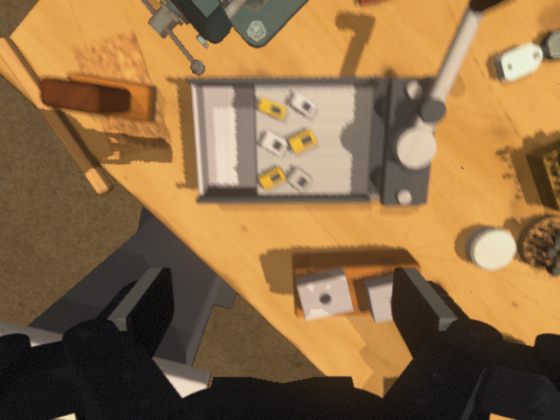

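Run:
```python
from h import *
import pickle
o,c=pickle.load(open('w1.pkl','rb'))
crop(c,180,60,270,160,3,'w1a.png'); crop(c,20,20,160,160,4,'w1b.png')
```

```text
(no output)
```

View pics/w1a.png

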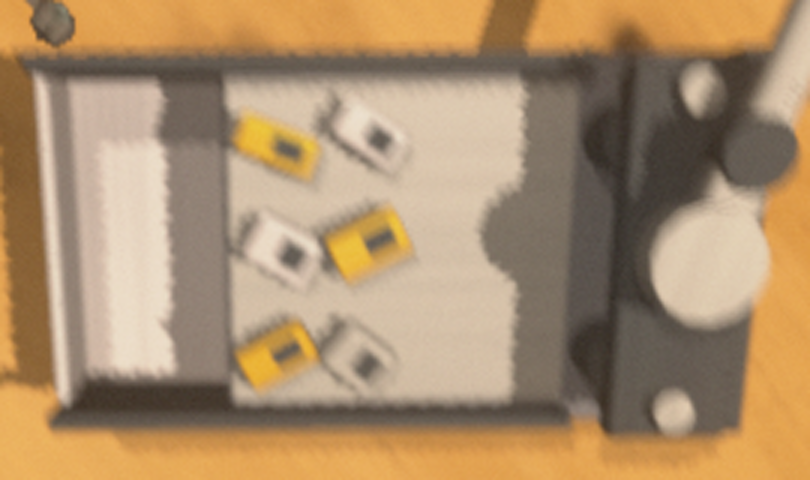

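View pics/w1b.png

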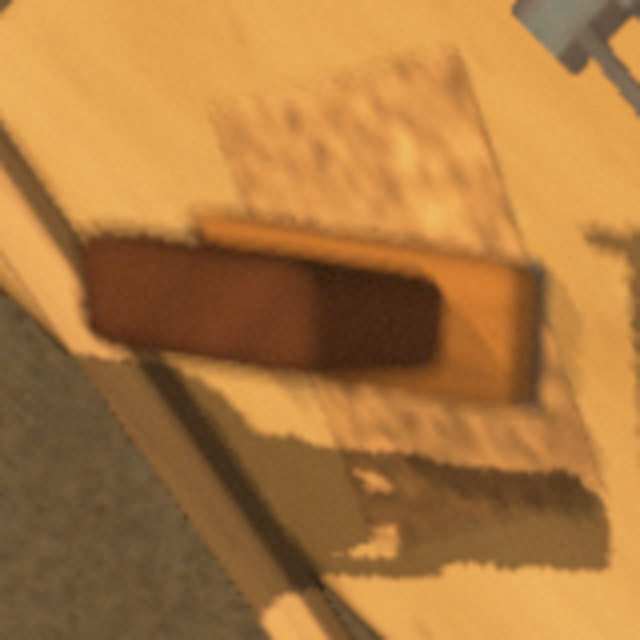

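```bash
cat > fit.py <<'E'
from h import *
import pickle
from scipy.optimize import least_squares
o,c=pickle.load(open('w1.pkl','rb')); ct=camera('top')
def F(P,q):
    cs,s=np.cos(q[2]),np.sin(q[2]); P=np.array(P,float)
    return np.c_[q[0]+cs*P[:,0]-s*P[:,1], q[1]+s*P[:,0]+cs*P[:,1],P[:,2]]
W=[((-114,58,57),(30,62)),((-114,-58,57),(52,430)),((96,-58,83),(740,433)),((60,-58,83),(609,433)),((-56,52,45),(226,72)),((-56,-52,45),(232,402))]
T=[((-114,58,57),(352,336)),((-114,-58,57),(408,530)),((-56,52,45),(455,315)),((-56,-52,45),(503,490))]
Pw=np.array([a for a,b in W])/1000.; Uw=np.array([(180+(u+.5)/3-.5,60+(v+.5)/3-.5) for a,(u,v) in W])
Pt=np.array([a for a,b in T])/1000.; Ut=np.array([(95+(u+.5)/4-.5,110+(v+.5)/4-.5) for a,(u,v) in T])
def res(q): return np.r_[(proj(c,F(Pw,q),o)-Uw).ravel(),(proj(ct,F(Pt,q))-Ut).ravel()]
if __name__=='__main__':
    f=least_squares(res,[.48,-.17,-1.27],loss='soft_l1'); q=f.x; print(q,np.degrees(q[2])); print(res(q).reshape(-1,2).round(1).tolist())
    def inv(p): 
        d=p[:2]-q[:2]; cs,s=np.cos(q[2]),np.sin(q[2]); return np.array([cs*d[0]+s*d[1],-s*d[0]+cs*d[1]])
    for u,v in [(277,145),(370,135),(370,243),(283,250),(278,354),(358,355)]:
        p=unproj(c,[(180+u/3,60+v/3)],.055,o)[0]; print('chip',p.round(4),inv(p).round(4))
    p=unproj(c,[(180+710/3,60+268/3)],.11,o)[0]; print('nut',p,inv(p))
    p=F([(.078,0,.1)],q); print('nutaxis',p)
    im=c['color'][:,:,::-1].copy()
    for P in [(-.114,.058,.057),(-.114,-.058,.057),(.06,-.058,.083),(.096,-.058,.083),(.06,.058,.083),(.096,.058,.083),(-.056,.052,.045),(-.056,-.052,.045),(.056,0,.045),(.078,0,.1),(.056,.052,.057),(.056,-.052,.057)]:
        u=proj(c,F([P],q),o)[0]; cv2.circle(im,tuple(int(round(x*16)) for x in u),24,(255,0,255),-1,cv2.LINE_AA,4)
    cv2.imwrite('pics/fit1.png',cv2.resize(im[60:220,180:450],None,fx=2.9,fy=2.9))
    # scraper, mat
    def p(n,u,v,z): print(n,unproj(c,[(20+(u+.5)/4-.5,20+(v+.5)/4-.5)],z,o)[0].round(4))
    p('sc a',205,212,.026);p('sc b',543,262,.026);p('sc c',538,405,.026)
    p('g1',90,238,.095);p('g2',315,262,.095);p('g3',315,370,.095);p('g4',92,330,.095)
    p('m1',212,105,.003);p('m2',455,45,.003);p('m3',605,500,.003)
E
python3 fit.py
```

```text
[ 0.4950279  -0.18728573 -1.24123707] -71.11764533891807
[[-3.5, -2.9], [1.7, 1.6], [-0.1, 1.0], [3.0, 2.2], [-1.6, -0.1], [1.9, 0.2], [-3.3, -0.7], [-0.8, -1.0], [-2.8, -0.5], [0.1, -1.9]]
chip [ 0.5105 -0.1406  0.055 ] [-0.0392  0.0297]
chip [ 0.5215 -0.1666  0.055 ] [-0.011   0.0318]
chip [ 0.491  -0.1766  0.055 ] [-0.0115 -0.0004]
chip [ 0.481  -0.1514  0.055 ] [-0.0385 -0.0017]
chip [ 0.4491 -0.1593  0.055 ] [-0.0414 -0.0344]
chip [ 0.4563 -0.1838  0.055 ] [-0.0158 -0.0355]
nut [ 0.51470232 -0.25921592  0.11      ] [ 0.07442643 -0.00466284]
nutaxis [[ 0.52027074 -0.26108816  0.1       ]]
sc a [0.484  0.0517 0.026 ]
sc b [ 0.4971 -0.0262  0.026 ]
sc c [ 0.4638 -0.0316  0.026 ]
g1 [0.4783 0.0353 0.095 ]
g2 [ 0.4871 -0.0063  0.095 ]
g3 [ 0.4667 -0.0095  0.095 ]
g4 [0.4612 0.033  0.095 ]
m1 [0.5073 0.0656 0.003 ]
m2 [0.5388 0.0115 0.003 ]
m3 [ 0.4417 -0.0464  0.003 ]
```

View pics/fit1.png

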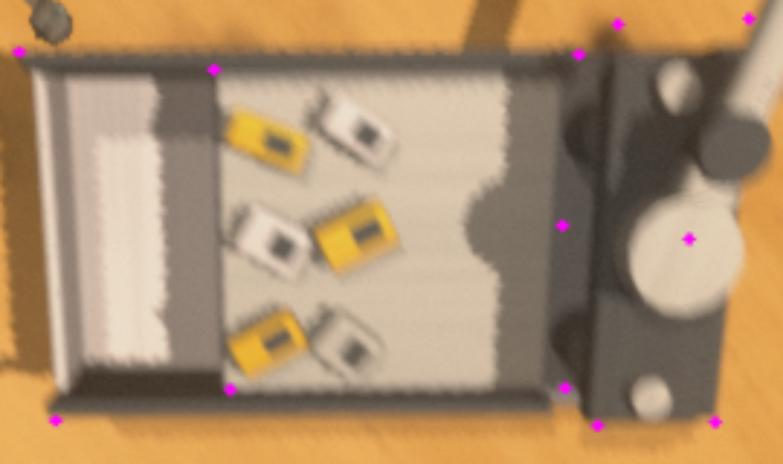

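```bash
python3 - <<'E'
import re
s=open('fit.py').read()
s=s.replace("((96,-58,83),(740,433)),((60,-58,83),(609,433)),((-56,52,45),(226,72)),((-56,-52,45),(232,402))]","((56,-58,57),(570,425)),((56,58,57),(572,54)),((-56,52,45),(226,72)),((-56,-52,57),(232,402))]")
s=s.replace("((-56,52,45),(455,315)),((-56,-52,45),(503,490))]","]")
s=s.replace("print(res(q)","print('cams',-ext(ct)[0].T@ext(ct)[1],-ext(c,o)[0].T@ext(c,o)[1]);print(res(q)")
open('fit.py','w').write(s)
E
python3 fit.py
```

```text
[ 0.49269605 -0.18794677 -1.26772306] -72.63518070321695
cams [ 0.29952811 -0.27636054  1.08624985] [ 0.51574786 -0.14809133  0.40277693]
[[-1.9, -3.7], [-0.0, 1.0], [2.6, 1.9], [10.5, -1.9], [-0.2, 0.9], [-0.3, 4.1], [-2.8, -1.1], [-1.5, -1.0]]
chip [ 0.5105 -0.1406  0.055 ] [-0.0399  0.0311]
chip [ 0.5215 -0.1666  0.055 ] [-0.0118  0.0339]
chip [ 0.491  -0.1766  0.055 ] [-0.0114  0.0017]
chip [ 0.481  -0.1514  0.055 ] [-0.0384 -0.0003]
chip [ 0.4491 -0.1593  0.055 ] [-0.0404 -0.0331]
chip [ 0.4563 -0.1838  0.055 ] [-0.0148 -0.0335]
nut [ 0.51470232 -0.25921592  0.11      ] [ 0.07458885 -0.00026731]
nutaxis [[ 0.51597552 -0.26239182  0.1       ]]
sc a [0.484  0.0517 0.026 ]
sc b [ 0.4971 -0.0262  0.026 ]
sc c [ 0.4638 -0.0316  0.026 ]
g1 [0.4783 0.0353 0.095 ]
g2 [ 0.4871 -0.0063  0.095 ]
g3 [ 0.4667 -0.0095  0.095 ]
g4 [0.4612 0.033  0.095 ]
m1 [0.5073 0.0656 0.003 ]
m2 [0.5388 0.0115 0.003 ]
m3 [ 0.4417 -0.0464  0.003 ]
```

View pics/fit1.png

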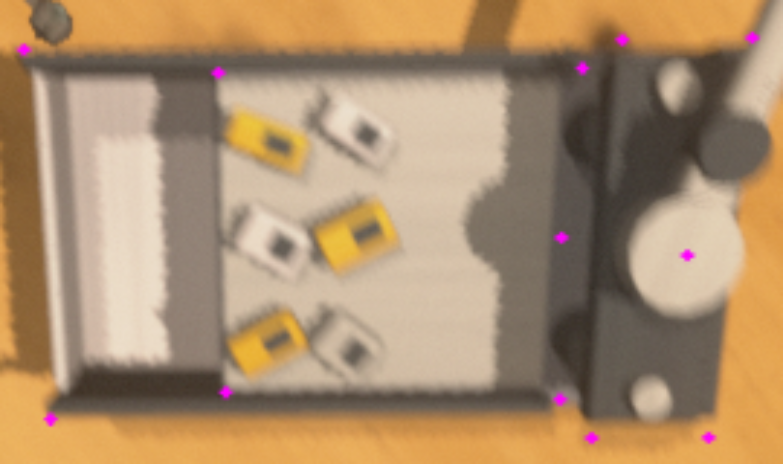

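Run:
```python
from h import *
import workcell; print([n for n in dir(workcell) if not n.startswith('_')], globals().get('pinch_z'))
go(.4735,.011,.20,9.2)
```

```text
['Unreachable', 'camera', 'get_obs', 'job_done', 'pinch_z'] 0.0187
pos [ 0.4509 -0.1687  0.26  ] yaw -72.68 shift [ 1.502 -3.295  1.201] roll -13.646
```

Request:
{"fn": "move_arm", "kwargs": {"motion": [[85, [0.15, -0.33, 0], -1.37], [85, [0.3, -0.66, 0], -2.73], [85, [0.45, -1.0, 0.1], -4.1], [85, [0.6, -1.32, 0.2], -5.46], [85, [0.75, -1.65, 0.4], -6.82], [85, [0.9, -1.98, 0.6], -8.19], [85, [1.05, -2.31, 0.8], -9.55], [85, [1.2, -2.64, 1.0], -10.92], [85, [1.35, -2.97, 1.1], -12.28], [85, [1.5, -3.3, 1.2], -13.65]]}}

```text
clock: 2.4
eef_pos: [0.4719, 0.0083, 0.1998]
tool_rot: [0.649, 0.761, -0.001, -0.0]
ft_force: [-0.5, 0.8, 0.5]
grip_width: 0.085
```

Run:
```python
from h import *
import pickle
o=get_obs(); c=camera('wrist'); cv2.imwrite('pics/w2.png',c['color'][:,:,::-1]); pickle.dump((o,c),open('w2.pkl','wb'))
go(.4735,.011,.12,9.2)
```

```text
pos [0.4719 0.0106 0.199 ] yaw 9.49 shift [0.    0.037 1.581] roll 0.048
```

View pics/w2.png

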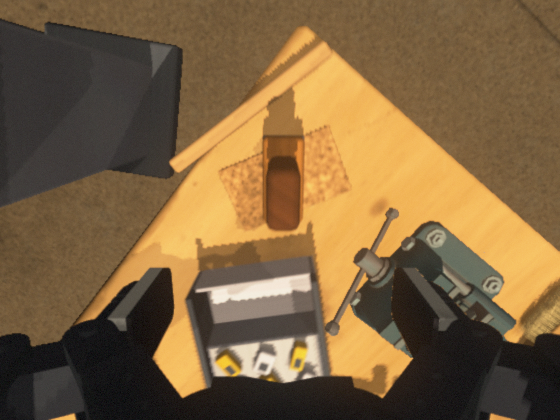

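Run:
```python
from h import *
import pickle
o,c=pickle.load(open('w2.pkl','rb'))
print(unproj(c,[(391,212),(331,327),(372,262)],.06,o).round(3))
a=unproj(c,[(263,137),(303,137)],.029,o); g=unproj(c,[(266,230),(300,229),(266,160),(300,160)],.098,o); print(a,g)
```

```text
[[ 0.559  0.01   0.06 ]
 [ 0.532 -0.1    0.06 ]
 [ 0.554 -0.035  0.06 ]]
[[0.44879378 0.04896249 0.029     ]
 [0.48181187 0.05430875 0.029     ]] [[ 0.46287273 -0.00790815  0.098     ]
 [ 0.48623319 -0.00336681  0.098     ]
 [ 0.45561755  0.04060155  0.098     ]
 [ 0.47788337  0.04420926  0.098     ]]
```

Run:
```python
from h import *
go(.4718,.0135,.053,9.2)
```

```text
pos [0.4719 0.0106 0.199 ] yaw 9.49 shift [0.052 0.014 2.921] roll 0.048
```

Request:
{"fn": "move_arm", "kwargs": {"motion": [[60, [0.05, 0.01, 0.4], 0.05], [60, [0.05, 0.01, 0.8], 0.05], [60, [0.05, 0.01, 1.2], 0.05], [60, [0.05, 0.01, 1.6], 0.05], [60, [0.05, 0.01, 2.0], 0.05], [60, [0.05, 0.01, 2.3], 0.05], [60, [0.05, 0.01, 2.55], 0.05], [60, [0.05, 0.01, 2.75], 0.05], [60, [0.05, 0.01, 2.87], 0.05], [60, [0.05, 0.01, 2.92], 0.05]]}}

```text
clock: 3.45
eef_pos: [0.4725, 0.011, 0.0539]
tool_rot: [0.653, 0.758, -0.0, -0.0]
ft_force: [0.4, 0.4, 0.7]
grip_width: 0.0599
```

Request:
{"fn": "move_arm", "kwargs": {"motion": [[40, [0, 0, 0], 0], [10, [0, 0, 0], 0], [10, [0, 0, 0], 0], [10, [0, 0, 0], 0], [10, [0, 0, 0], 0], [10, [0, 0, 0], 0], [10, [0, 0, 0], 0], [10, [0, 0, 0], 0], [10, [0, 0, 0], 0], [10, [0, 0, 0], 0]]}}

```text
clock: 4.45
eef_pos: [0.4732, 0.0117, 0.0548]
tool_rot: [0.652, 0.758, 0.0, 0.0]
ft_force: [-1.8, 0.0, 5.6]
grip_width: 0.0231
```

Run:
```python
from h import *
c=camera('wrist'); cv2.imwrite('pics/w3.png',c['color'][:,:,::-1])
go(.4718,.0135,.053,9.2); print(get_obs()['ft_force'])
```

```text
pos [0.4732 0.0116 0.0548] yaw 8.62 shift [ 0.041 -0.022  0.036] roll -0.096
[-1.21165175 -0.17664687  6.56032243]
```

View pics/w3.png

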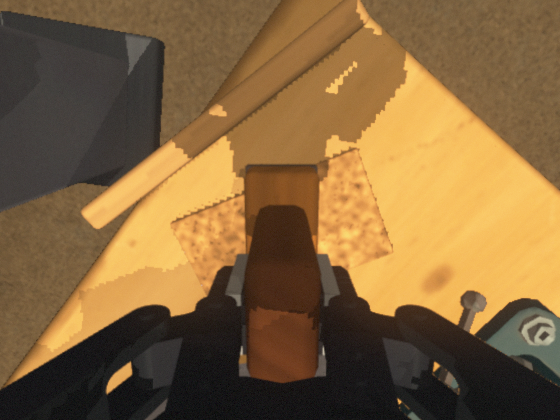

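```bash
cat >> h.py <<'E'
q=[.4927,-.1879,np.radians(-72.6)]
def W(x,y): # fixture mm -> world
    cs,s=np.cos(q[2]),np.sin(q[2]); return q[0]+(cs*x-s*y)/1e3, q[1]+(s*x+cs*y)/1e3
def fix(p):
    d=np.array(p[:2])-q[:2]; cs,s=np.cos(q[2]),np.sin(q[2]); return np.array([cs*d[0]+s*d[1],-s*d[0]+cs*d[1]])*1e3
E
python3 - <<'E'
from h import *
go(*W(29,10),.165,-72.6)
E
```

```text
pos [0.4732 0.0116 0.0548] yaw 8.62 shift [-4.547  0.076 -2.203] roll 13.537
```

Request:
{"fn": "move_arm", "kwargs": {"motion": [[10, [0, 0, -0.15], 0], [10, [0, 0, -0.4], 0], [10, [0, 0, -0.7], 0], [10, [0, 0, -1.0], 0], [10, [0, 0, -1.3], 0], [10, [0, 0, -1.6], 0], [10, [0, 0, -1.85], 0], [10, [0, 0, -2.1], 0], [10, [0, 0, -2.2], 0], [10, [0, 0, -2.2], 0]]}}

```text
clock: 5.5
eef_pos: [0.4731, 0.0117, 0.1647]
tool_rot: [0.652, 0.758, 0.0, 0.0]
ft_force: [1.5, 0.4, -1.4]
grip_width: 0.0233
```

Run:
```python
from h import *
go(*W(29,10),.165,-72.6); o=get_obs(); print(o['ft_force'],o['grip_width'])
```

```text
pos [0.4731 0.0117 0.1647] yaw 8.62 shift [-4.549  0.075 -0.007] roll 13.537
[ 1.53530007  0.37530403 -1.41836844] 0.023252431516365076
```

Request:
{"fn": "move_arm", "kwargs": {"motion": [[10, [-0.2, 0, 0], 0.6], [10, [-0.6, 0, 0], 1.9], [10, [-1.1, 0, 0], 3.3], [10, [-1.6, 0.03, 0], 4.7], [10, [-2.1, 0.04, 0], 6.1], [10, [-2.6, 0.05, 0], 7.5], [10, [-3.1, 0.06, 0], 8.9], [10, [-3.6, 0.07, 0], 10.3], [10, [-4.0, 0.07, 0], 11.7], [10, [-4.35, 0.07, 0], 13.0]]}}

```text
clock: 6.5
eef_pos: [0.5083, -0.2038, 0.1628]
tool_rot: [0.984, 0.176, -0.001, -0.001]
ft_force: [-0.4, -0.3, -2.6]
grip_width: 0.023
```

Run:
```python
from h import *
go(*W(29,10),.165,-72.6)
go(*W(29,10),.105,-72.6); o=get_obs(); print(o['ft_force'],o['grip_width'])
c=camera('wrist'); cv2.imwrite('pics/w4.png',c['color'][:,:,::-1]); c=camera('top');crop(c,170,130,130,100,6,'t4.png')
```

```text
pos [ 0.5083 -0.2038  0.1628] yaw -69.75 shift [-0.012  0.183 -0.043] roll 0.474
pos [ 0.5083 -0.2038  0.1628] yaw -69.75 shift [-0.009  0.185  1.157] roll 0.474
[-0.40405051 -0.27747735 -2.57456268] 0.02304746350148962
```

View pics/w4.png

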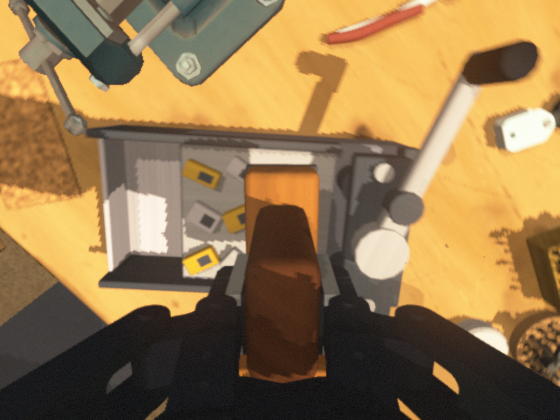

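View pics/t4.png

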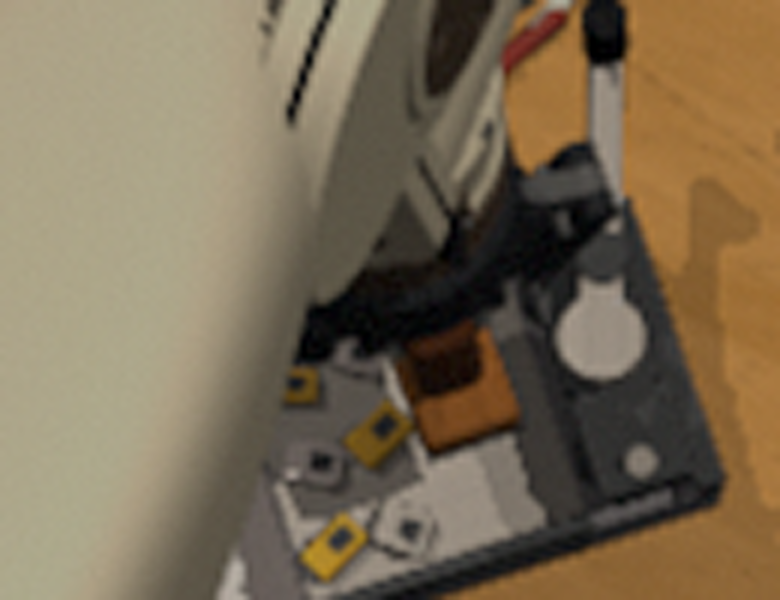

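```bash
python3 - <<'E'
from h import *
o=get_obs();c=camera('wrist')
p,M=tool(o)
for uv in [(247,166),(318,166)]:
    P=unproj(c,[uv],p[2]-.0518+.026,o)[0]; print(M.T@(P-p),fix(P))
E
python3 - <<'E'
from h import *
go(*W(28,7),.110,-72.6)
E
```

```text
[ 0.0418042  -0.01688029  0.02574541] [ 1.72890134 50.91751184]
[0.04184171 0.0156857  0.02572709] [34.24809606 52.66322512]
pos [ 0.5082 -0.2034  0.1629] yaw -69.4 shift [-0.071  0.169  1.058] roll 0.533
```

Request:
{"fn": "move_arm", "kwargs": {"motion": [[10, [-0.05, 0.1, 0], 0.3], [10, [-0.09, 0.17, 0], 0.53], [10, [-0.09, 0.17, 0.15], 0.53], [10, [-0.09, 0.17, 0.35], 0.53], [10, [-0.09, 0.17, 0.6], 0.53], [10, [-0.09, 0.17, 0.8], 0.53], [10, [-0.09, 0.17, 0.95], 0.53], [10, [-0.09, 0.17, 1.05], 0.53], [10, [-0.09, 0.17, 1.05], 0.53], [10, [-0.09, 0.17, 1.05], 0.53]]}}

```text
clock: 7.65
eef_pos: [0.5079, -0.2125, 0.112]
tool_rot: [0.988, 0.152, 0.0, 0.0]
ft_force: [-0.0, 0.5, -2.4]
grip_width: 0.0233
```

Run:
```python
from h import *
go(*W(28,6),.0968,-72.6); o=get_obs(); print(o['ft_force'],o['grip_width'],fix(o['eef_pos']))
c=camera('wrist'); cv2.imwrite('pics/w5.png',c['color'][:,:,::-1])
```

```text
pos [ 0.5079 -0.2125  0.112 ] yaw -72.56 shift [-0.023 -0.001  0.303] roll 0.007
[-0.04796686  0.47100175 -2.44798131] 0.02325731647881266 [28.02342279  7.16092856]
```

View pics/w5.png

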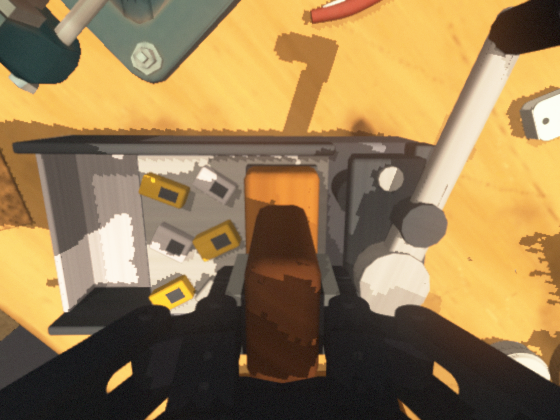

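Request:
{"fn": "move_arm", "kwargs": {"motion": [[10, [-0.02, 0, 0.05], 0], [10, [-0.02, 0, 0.1], 0], [10, [-0.02, 0, 0.15], 0], [10, [-0.02, 0, 0.2], 0], [10, [-0.02, 0, 0.24], 0], [10, [-0.02, 0, 0.27], 0], [10, [-0.02, 0, 0.29], 0], [10, [-0.02, 0, 0.3], 0], [10, [-0.02, 0, 0.3], 0], [10, [-0.02, 0, 0.3], 0]]}}

```text
clock: 8.7
eef_pos: [0.5068, -0.2127, 0.0969]
tool_rot: [0.988, 0.152, 0.0, 0.0]
ft_force: [-0.2, 0.8, -2.1]
grip_width: 0.0234
```

Not in contact yet; a small step further down.

Request:
{"fn": "move_arm", "kwargs": {"motion": [[10, [0, 0, 0.01], 0], [10, [0, 0, 0.015], 0], [10, [0, 0, 0.02], 0], [10, [0, 0, 0.025], 0], [10, [0, 0, 0.03], 0], [10, [0, 0, 0.03], 0], [10, [0, 0, 0.03], 0], [10, [0, 0, 0.03], 0], [10, [0, 0, 0.03], 0], [10, [0, 0, 0.03], 0]]}}

```text
clock: 9.7
eef_pos: [0.5069, -0.2127, 0.0968]
tool_rot: [0.988, 0.152, 0.001, 0.0]
ft_force: [-3.4, 1.8, 8.5]
grip_width: 0.0234
```

Request:
{"fn": "move_arm", "kwargs": {"motion": [[10, [0, -0.05, -0.02], 0], [10, [0, -0.12, -0.02], 0], [10, [0, -0.2, -0.02], 0], [10, [0, -0.28, -0.02], 0], [10, [0, -0.36, -0.02], 0], [10, [0, -0.44, -0.02], 0], [10, [0, -0.52, -0.02], 0], [10, [0, -0.6, -0.02], 0], [10, [0, -0.68, -0.02], 0], [10, [0, -0.75, -0.02], 0]]}}

```text
clock: 10.7
eef_pos: [0.4959, -0.177, 0.0968]
tool_rot: [0.988, 0.152, 0.0, 0.001]
ft_force: [1.8, -3.7, 5.8]
grip_width: 0.0232
```

Run:
```python
from h import *
go(*W(-47,6),.0968,-72.6); o=get_obs(); print(o['ft_force'],o['grip_width'],fix(o['eef_pos']))
c=camera('wrist'); cv2.imwrite('pics/w6.png',c['color'][:,:,::-1])
```

```text
pos [ 0.4959 -0.177   0.0968] yaw -72.57 shift [-0.005 -0.751 -0.001] roll 0.005
[ 1.7530642  -3.70718585  5.84747229] 0.02324466491754597 [-9.46086441  6.28457709]
```

View pics/w6.png

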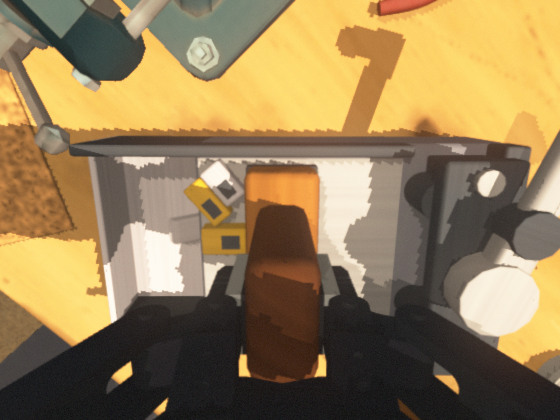

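Request:
{"fn": "move_arm", "kwargs": {"motion": [[10, [0, -0.06, 0], 0], [10, [0, -0.14, 0], 0], [10, [0, -0.22, 0], 0], [10, [0, -0.3, 0], 0], [10, [0, -0.38, 0], 0], [10, [0, -0.46, 0], 0], [10, [0, -0.54, 0], 0], [10, [0, -0.62, 0], 0], [10, [0, -0.7, 0], 0], [10, [0, -0.77, 0], 0]]}}

```text
clock: 11.75
eef_pos: [0.4869, -0.1395, 0.0971]
tool_rot: [0.988, 0.152, 0.003, -0.0]
ft_force: [8.2, -0.2, 2.2]
grip_width: 0.0236
```

Run:
```python
from h import *
go(*W(-47,6),.0968,-72.6); o=get_obs(); print(o['ft_force'],o['grip_width'],fix(o['eef_pos']))
c=camera('wrist'); cv2.imwrite('pics/w7.png',c['color'][:,:,::-1])
```

```text
pos [ 0.4869 -0.1395  0.0971] yaw -72.52 shift [-0.059  0.018  0.005] roll 0.013
[ 8.22435795 -0.16191778  2.20843709] 0.023613010487254456 [-47.92287913   8.95455778]
```

View pics/w7.png

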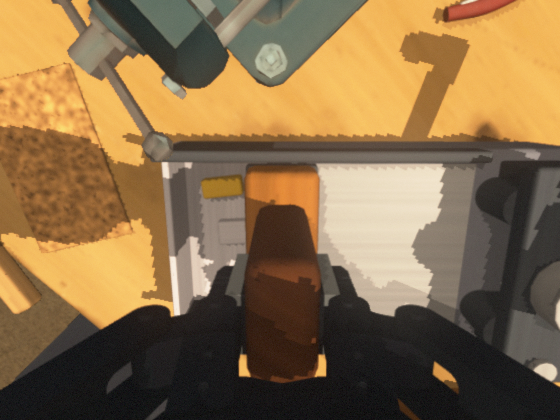

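Run:
```python
from h import *
c=camera('top');crop(c,170,130,130,100,6,'t7.png'); c=camera('scene');crop(c,220,150,130,100,6,'s7.png')
```

```text
(no output)
```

View pics/t7.png

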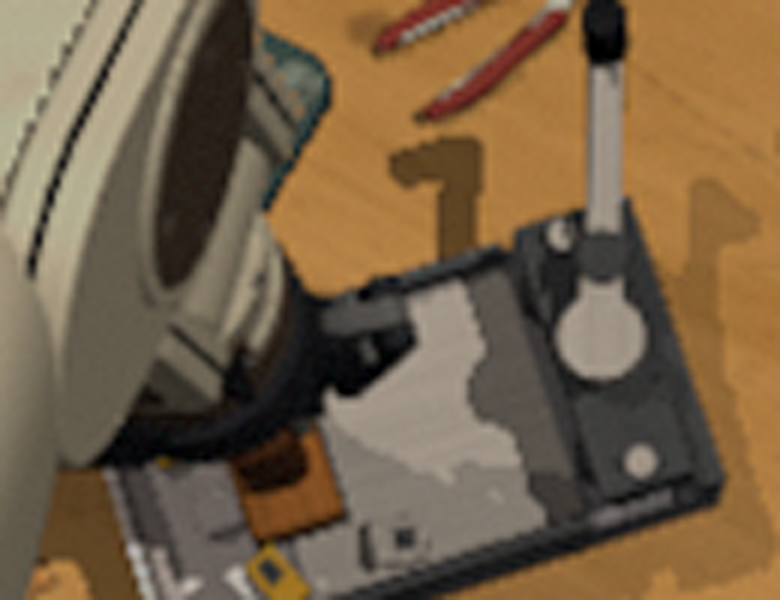

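View pics/s7.png

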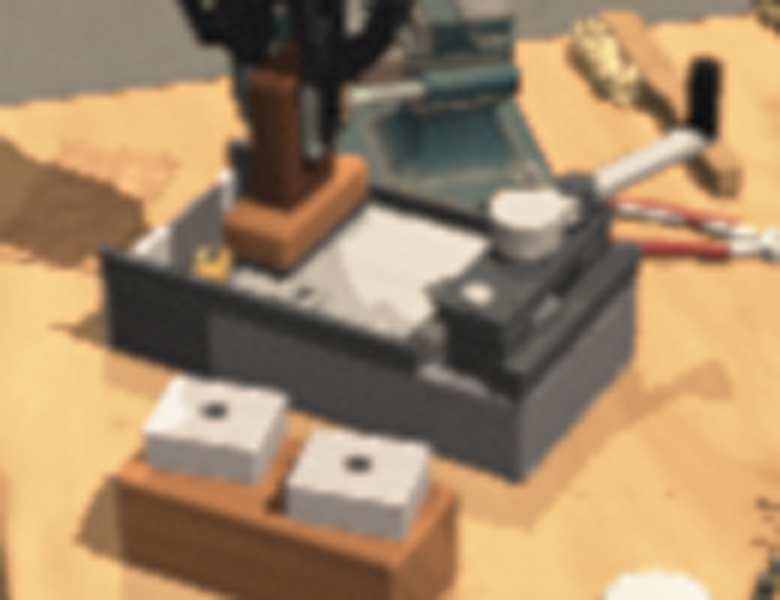

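Request:
{"fn": "move_arm", "kwargs": {"motion": [[10, [0, 0, -0.05], 0], [10, [0, 0, -0.12], 0], [10, [0, 0, -0.22], 0], [10, [0, 0, -0.35], 0], [10, [0, 0, -0.48], 0], [10, [0, 0, -0.6], 0], [10, [0, 0, -0.7], 0], [10, [0, 0, -0.75], 0], [10, [0, 0.1, -0.75], 0], [10, [0, 0.3, -0.75], 0]]}}

```text
clock: 12.9
eef_pos: [0.488, -0.1545, 0.1335]
tool_rot: [0.988, 0.152, -0.001, -0.0]
ft_force: [1.2, 0.2, -2.6]
grip_width: 0.023
```

Run:
```python
from h import *
go(*W(28,-14),.13,-72.6); o=get_obs(); print(o['ft_force'],o['grip_width'],fix(o['eef_pos']))
c=camera('wrist'); cv2.imwrite('pics/w8.png',c['color'][:,:,::-1])
```

```text
pos [ 0.488  -0.1545  0.1335] yaw -72.51 shift [-0.392  1.225  0.069] roll 0.014
[ 1.24148632  0.16633473 -2.64028925] 0.02303857954695893 [-33.30003853   5.52215904]
```

View pics/w8.png

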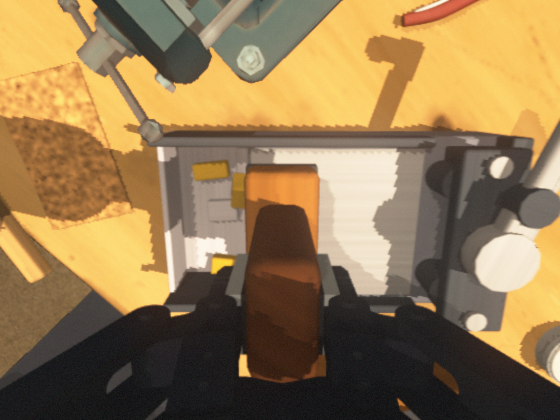

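Request:
{"fn": "move_arm", "kwargs": {"motion": [[10, [-0.1, 0.3, 0], 0], [10, [-0.2, 0.6, 0], 0], [10, [-0.3, 0.9, 0], 0], [10, [-0.4, 1.15, 0], 0], [10, [-0.4, 1.23, 0], 0], [10, [-0.4, 1.23, 0.15], 0], [10, [-0.4, 1.23, 0.3], 0], [10, [-0.4, 1.23, 0.45], 0], [10, [-0.4, 1.23, 0.55], 0], [10, [-0.4, 1.23, 0.6], 0]]}}

```text
clock: 13.95
eef_pos: [0.4873, -0.2184, 0.1028]
tool_rot: [0.988, 0.152, -0.001, -0.0]
ft_force: [0.3, -0.4, -3.0]
grip_width: 0.0235
```

Run:
```python
from h import *
go(*W(28,-14),.0965,-72.6); o=get_obs(); print(o['ft_force'],o['grip_width'],fix(o['eef_pos']))
c=camera('wrist'); cv2.imwrite('pics/w9.png',c['color'][:,:,::-1]); c=camera('top');crop(c,170,130,130,100,6,'t9.png')
```

```text
pos [ 0.4873 -0.2184  0.1028] yaw -72.51 shift [0.006 0.01  0.125] roll 0.015
[ 0.27026687 -0.37703835 -2.9823846 ] 0.023518139192571893 [ 27.52469642 -14.27729673]
```

View pics/w9.png

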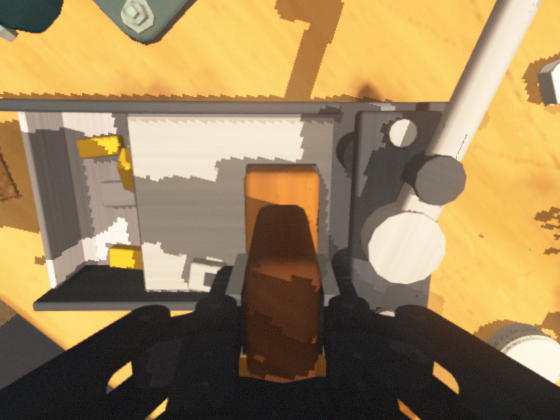

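View pics/t9.png

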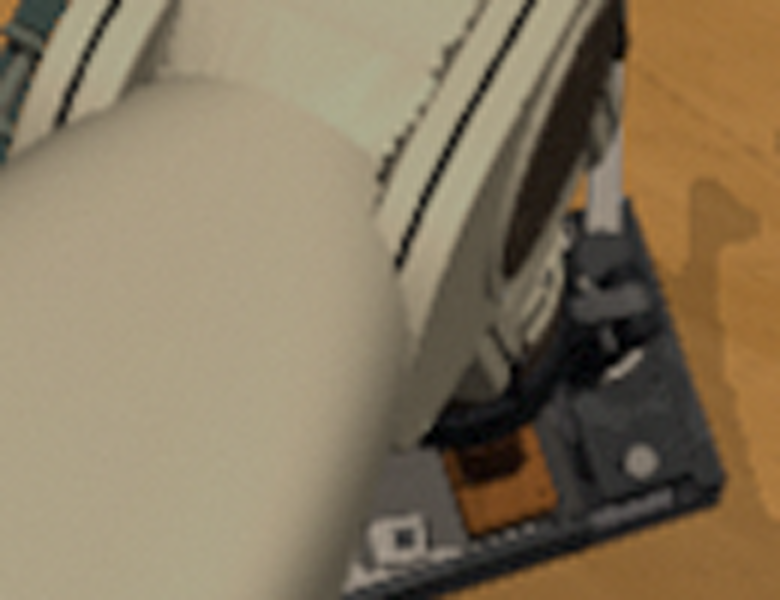

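Request:
{"fn": "move_arm", "kwargs": {"motion": [[10, [0, 0, 0.06], 0], [10, [0, 0, 0.11], 0], [10, [0, 0, 0.14], 0], [10, [0, 0, 0.14], 0], [10, [0, 0, 0.14], 0], [10, [0, -0.05, 0.14], 0], [10, [0, -0.13, 0.14], 0], [10, [0, -0.21, 0.14], 0], [10, [0, -0.29, 0.14], 0], [10, [0, -0.37, 0.14], 0]]}}

```text
clock: 15.05
eef_pos: [0.4823, -0.2013, 0.097]
tool_rot: [0.988, 0.152, 0.0, 0.0]
ft_force: [0.2, -1.7, -0.6]
grip_width: 0.0232
```

Run:
```python
from h import *
go(*W(-48,-14),.0965,-72.6); o=get_obs(); print(o['ft_force'],o['grip_width'],fix(o['eef_pos']))
```

```text
pos [ 0.4823 -0.2013  0.097 ] yaw -72.55 shift [-1.000e-03 -1.153e+00  9.000e-03] roll 0.008
[ 0.1866882  -1.67204828 -0.61727725] 0.023163234204919367 [  9.63428421 -13.92019821]
```

Request:
{"fn": "move_arm", "kwargs": {"motion": [[10, [0, -0.08, 0], 0], [10, [0, -0.19, 0.01], 0], [10, [0, -0.31, 0.01], 0], [10, [0, -0.43, 0.01], 0], [10, [0, -0.55, 0.01], 0], [10, [0, -0.67, 0.01], 0], [10, [0, -0.79, 0.01], 0], [10, [0, -0.91, 0.01], 0], [10, [0, -1.03, 0.01], 0], [10, [0, -1.15, 0.01], 0]]}}

```text
clock: 16.05
eef_pos: [0.4654, -0.1467, 0.0968]
tool_rot: [0.988, 0.152, 0.0, 0.001]
ft_force: [0.7, -3.8, 5.5]
grip_width: 0.0239
```

Run:
```python
from h import *
o=get_obs(); print(o['ft_force'],o['grip_width'],fix(o['eef_pos']))
c=camera('wrist'); cv2.imwrite('pics/w10.png',c['color'][:,:,::-1]); c=camera('top');crop(c,170,130,130,100,6,'t10.png')
```

```text
[ 0.67424823 -3.77236277  5.52150221] 0.023905635259586232 [-47.51276736 -13.76746821]
```

View pics/w10.png

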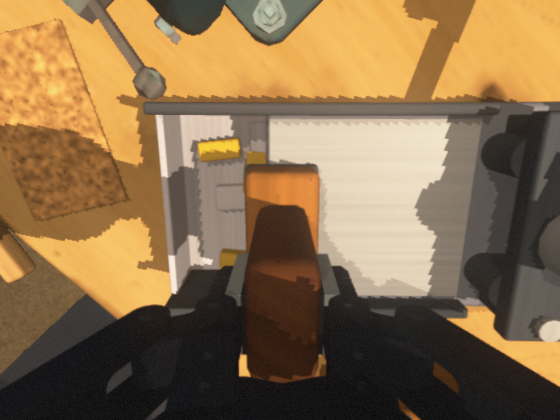

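View pics/t10.png

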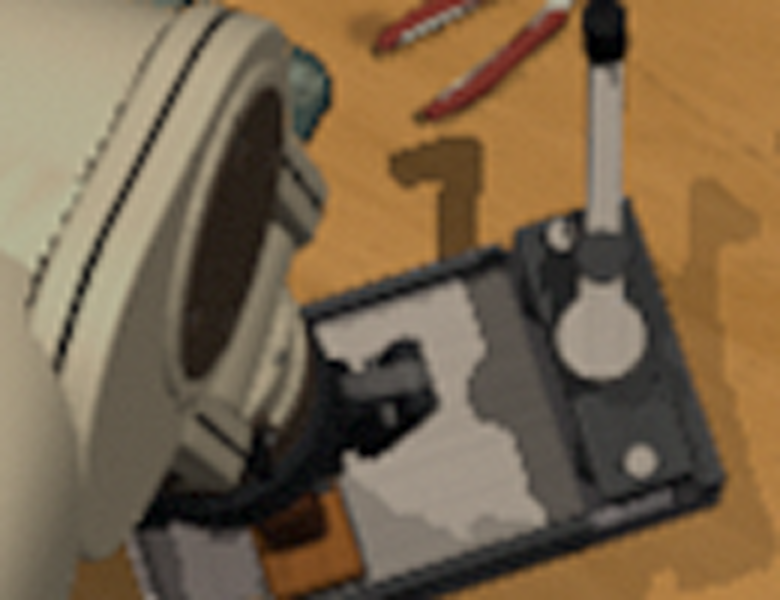

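Request:
{"fn": "move_arm", "kwargs": {"motion": [[10, [0, -0.05, 0], 0], [10, [0, -0.12, 0], 0], [10, [0, -0.12, 0], 0], [10, [0, -0.12, -0.1], 0], [10, [0, -0.12, -0.3], 0], [10, [0, -0.12, -0.6], 0], [10, [0, -0.12, -1.0], 0], [10, [0, -0.12, -1.35], 0], [10, [0, 0.2, -1.5], 0], [10, [0, 0.6, -1.5], 0]]}}

```text
clock: 17.15
eef_pos: [0.4742, -0.1743, 0.1727]
tool_rot: [0.988, 0.152, 0.001, -0.001]
ft_force: [1.7, -0.4, -2.3]
grip_width: 0.0235
```

Run:
```python
from h import *
go(.4745,.0085,.17,9.2)
o=get_obs(); print(o['ft_force'],o['grip_width'],fix(o['eef_pos']))
c=camera('wrist'); cv2.imwrite('pics/w11.png',c['color'][:,:,::-1]); crop(c,150,80,200,150,4,'w11a.png')
```

```text
pos [ 0.4742 -0.1743  0.1727] yaw -72.46 shift [ 1.108 -3.484  0.059] roll -13.61
[ 1.65826417 -0.37792601 -2.25051464] 0.02350626481976324 [-18.49865979 -13.58860926]
```

View pics/w11.png

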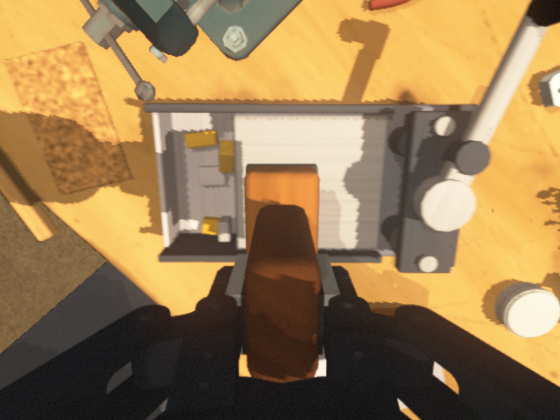

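Request:
{"fn": "move_arm", "kwargs": {"motion": [[10, [0.05, -0.15, 0], -0.6], [10, [0.15, -0.45, 0], -1.9], [10, [0.27, -0.85, 0], -3.3], [10, [0.4, -1.25, 0], -4.7], [10, [0.53, -1.65, 0], -6.1], [10, [0.65, -2.05, 0], -7.5], [10, [0.77, -2.45, 0], -8.9], [10, [0.9, -2.8, 0], -10.3], [10, [1.0, -3.15, 0], -11.7], [10, [1.08, -3.4, 0], -13.0]]}}

```text
clock: 18.2
eef_pos: [0.4732, 0.0049, 0.1708]
tool_rot: [0.67, 0.742, -0.0, -0.002]
ft_force: [-0.8, 0.1, -3.4]
grip_width: 0.0234
```

Run:
```python
from h import *
go(.475,.005,.06,9.2)
c=camera('wrist'); cv2.imwrite('pics/w12.png',c['color'][:,:,::-1]); c=camera('top');crop(c,170,130,130,100,6,'t12.png')
```

```text
pos [0.4732 0.0049 0.1708] yaw 5.83 shift [-0.006  0.043  2.215] roll -0.562
```

View pics/w12.png

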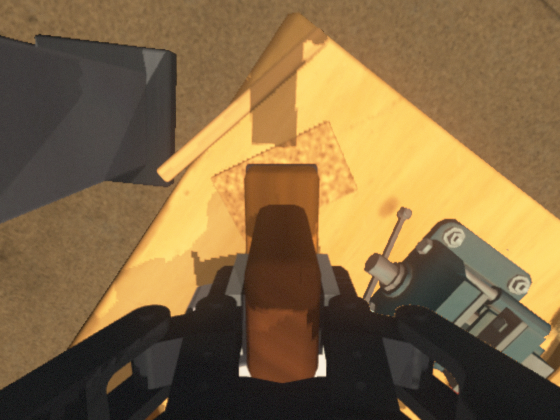

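View pics/t12.png

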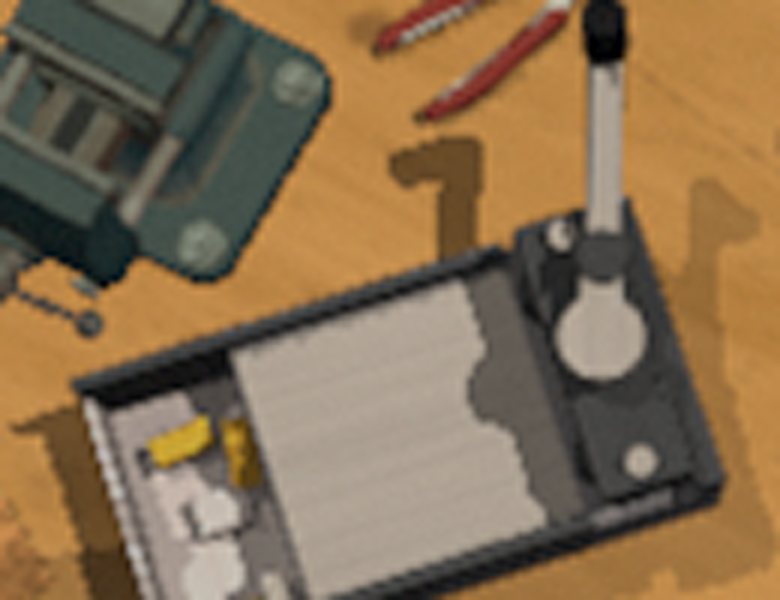

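Request:
{"fn": "move_arm", "kwargs": {"motion": [[10, [0, 0.04, 0.1], -0.3], [10, [0, 0.04, 0.35], -0.56], [10, [0, 0.04, 0.7], -0.56], [10, [0, 0.04, 1.05], -0.56], [10, [0, 0.04, 1.4], -0.56], [10, [0, 0.04, 1.75], -0.56], [10, [0, 0.04, 2.05], -0.56], [10, [0, 0.04, 2.22], -0.56], [10, [0, 0.04, 2.29], -0.56], [10, [0, 0.04, 2.33], -0.56]]}}

```text
clock: 19.3
eef_pos: [0.4765, 0.0032, 0.0548]
tool_rot: [0.651, 0.759, -0.0, -0.0]
ft_force: [-5.7, 0.6, 12.6]
grip_width: 0.0233
```

Run:
```python
from h import *
o=get_obs(); print(o['ft_force']); go(.475,.005,.0548,9.2)
```

```text
[-5.65917109  0.57594986 12.62504928]
pos [0.4765 0.0032 0.0548] yaw 8.73 shift [ 0.041 -0.023  0.001] roll -0.078
```

Request:
{"fn": "move_arm", "kwargs": {"motion": [[30, [0, 0, -0.01], 0], [45, [0, 0, -0.01], 0], [60, [0, 0, -0.01], 0], [60, [0, 0, -0.01], 0], [60, [0, 0, -0.2], 0], [60, [0, 0, -0.6], 0], [60, [0, 0, -1.1], 0], [60, [0, 0, -1.7], 0], [60, [0, 0, -2.4], 0], [60, [0, 0, -3.1], 0]]}}

```text
clock: 20.3
eef_pos: [0.4763, 0.0032, 0.2119]
tool_rot: [0.651, 0.759, 0.0, 0.0]
ft_force: [1.5, -0.5, 1.2]
grip_width: 0.0598
```

Run:
```python
from h import *
import pickle
o=get_obs(); c=camera('wrist'); cv2.imwrite('pics/w13.png',c['color'][:,:,::-1]); 
go(.35,-.22,.26,-70)
```

```text
pos [0.4797 0.0033 0.2181] yaw 8.8 shift [-4.018 -3.237 -0.867] roll 13.134
```

View pics/w13.png

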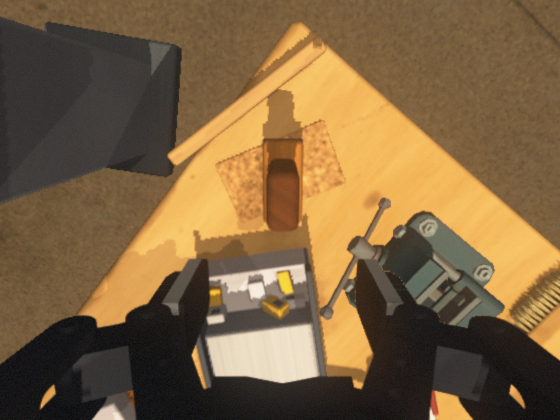

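Run:
```python
from h import *
go(.3488,-.2485,.20,31)
```

```text
pos [0.4797 0.0033 0.2181] yaw 8.8 shift [-4.576 -3.361  0.333] roll -3.699
```

Request:
{"fn": "move_arm", "kwargs": {"motion": [[64, [-0.3, -0.2, 0], -0.3], [64, [-0.8, -0.6, 0], -0.7], [64, [-1.4, -1.0, 0], -1.1], [64, [-2.0, -1.4, 0], -1.5], [64, [-2.6, -1.85, 0.1], -2.0], [64, [-3.1, -2.3, 0.2], -2.5], [64, [-3.6, -2.7, 0.3], -2.9], [64, [-4.1, -3.0, 0.3], -3.3], [64, [-4.4, -3.25, 0.3], -3.6], [64, [-4.58, -3.36, 0.33], -3.7]]}}

```text
clock: 21.35
eef_pos: [0.3448, -0.2502, 0.1941]
tool_rot: [0.493, 0.87, -0.0, 0.001]
ft_force: [0.5, -0.2, 0.6]
grip_width: 0.0642
```

Run:
```python
from h import *
import pickle
o=get_obs(); c=camera('wrist'); cv2.imwrite('pics/w14.png',c['color'][:,:,::-1]);pickle.dump((o,c),open('w14.pkl','wb'))
o=get_obs();print(o['eef_pos'],yaw(o))
```

```text
[ 0.34461396 -0.25080872  0.19375939] 30.879320132786436
```

View pics/w14.png

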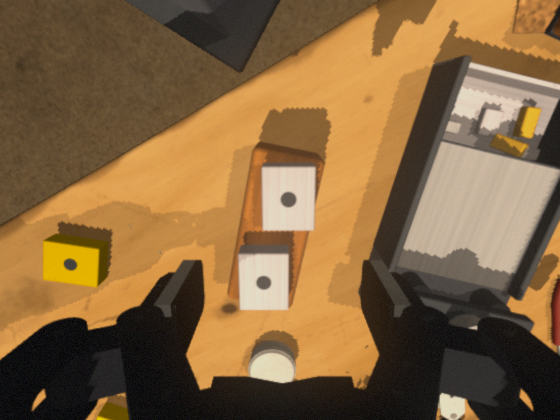

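Run:
```python
from h import *
import pickle
o,c=pickle.load(open('w14.pkl','rb'))
for L in ([(288,200),(262,166),(315,166),(315,230),(262,231)],[(264,283),(239,247),(289,246),(289,308),(240,310)]):
    P=unproj(c,L,.070,o); e=(P[1]+P[2]-P[3]-P[4])/2; print(P.round(4)[:,:2].tolist(),'mean',P[1:].mean(0).round(4),'len',np.linalg.norm(e),np.degrees(np.arctan2(-e[1],-e[0])),np.linalg.norm(P[1]-P[2]))
go(.349,-.249,.052,31)
```

```text
[[0.348, -0.2467], [0.3186, -0.2346], [0.3516, -0.2147], [0.378, -0.2563], [0.3437, -0.2778]] mean [ 0.348  -0.2458  0.07  ] len 0.04955113619537042 -58.76419595523367 0.03853172161353348
[[0.367, -0.3148], [0.335, -0.2982], [0.3677, -0.2776], [0.3956, -0.3236], [0.3624, -0.3456]] mean [ 0.3652 -0.3113  0.07  ] len 0.05419395398472467 -59.33826733779034 0.03867800942060609
pos [ 0.3446 -0.2508  0.1938] yaw 30.88 shift [-0.01   0.096  2.835] roll -0.02
```

Run:
```python
from h import *
go(.3485,-.2475,.053,31)
```

```text
pos [ 0.3446 -0.2508  0.1938] yaw 30.88 shift [0.021 0.102 2.815] roll -0.02
```

Request:
{"fn": "move_arm", "kwargs": {"motion": [[64, [0.02, 0.1, 0.3], 0], [64, [0.02, 0.1, 0.7], 0], [64, [0.02, 0.1, 1.1], 0], [64, [0.02, 0.1, 1.5], 0], [64, [0.02, 0.1, 1.9], 0], [64, [0.02, 0.1, 2.2], 0], [64, [0.02, 0.1, 2.45], 0], [64, [0.02, 0.1, 2.6], 0], [64, [0.02, 0.1, 2.6], 0], [64, [0.02, 0.1, 2.6], 0]]}}

```text
clock: 22.4
eef_pos: [0.3498, -0.2453, 0.0638]
tool_rot: [0.492, 0.87, 0.0, 0.0]
ft_force: [0.2, -0.2, 0.1]
grip_width: 0.0637
```

Run:
```python
from h import *
go(.3485,-.2475,.053,31)
c=camera('wrist'); cv2.imwrite('pics/w15.png',c['color'][:,:,::-1])
```

```text
pos [ 0.3498 -0.2453  0.0638] yaw 31.01 shift [-0.024 -0.044  0.216] roll 0.002
```

View pics/w15.png

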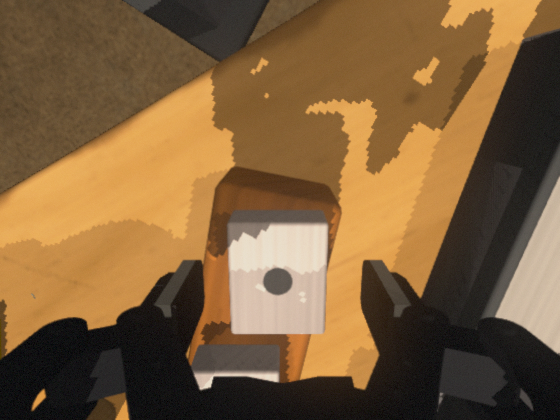

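Request:
{"fn": "move_arm", "kwargs": {"motion": [[64, [-0.02, -0.04, 0.1], 0], [64, [-0.02, -0.04, 0.2], 0], [64, [-0.02, -0.04, 0.2], 0], [30, [-0.02, -0.04, 0.2], 0], [30, [-0.02, -0.04, 0.2], 0], [30, [-0.02, -0.04, 0.2], 0], [30, [-0.02, -0.04, 0.2], 0], [30, [-0.02, -0.04, 0.2], 0], [30, [-0.02, -0.04, 0.2], 0], [30, [-0.02, -0.04, 0.2], 0]]}}

```text
clock: 23.45
eef_pos: [0.3484, -0.2474, 0.0536]
tool_rot: [0.492, 0.87, -0.0, 0.0]
ft_force: [-1.4, 0.6, 4.9]
grip_width: 0.0385
```

Request:
{"fn": "move_arm", "kwargs": {"motion": [[30, [0, 0, -0.1], 0], [30, [0, 0, -0.3], 0], [30, [0, 0, -0.6], 0], [30, [0, 0, -0.9], 0], [30, [0, 0, -1.2], 0], [30, [0, 0, -1.5], 0], [30, [0, 0, -1.7], 0], [30, [0, 0, -1.8], 0], [30, [0, 0, -1.8], 0], [30, [0, 0, -1.8], 0]]}}

```text
clock: 24.45
eef_pos: [0.3478, -0.247, 0.1429]
tool_rot: [0.492, 0.87, 0.0, -0.0]
ft_force: [-0.1, -0.4, -1.6]
grip_width: 0.0389
```

Run:
```python
from h import *
go(*W(18,0),.14,17.4)
c=camera('wrist'); cv2.imwrite('pics/w16.png',c['color'][:,:,::-1])
```

```text
pos [ 0.3478 -0.247   0.1429] yaw 31.0 shift [-0.83   3.007  0.055] roll 2.267
```

View pics/w16.png

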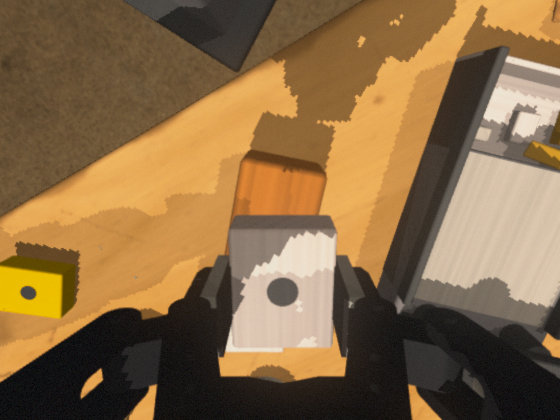

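Run:
```python
from h import *
o=get_obs();c=camera('wrist');p,M=tool(o)
P=unproj(c,[(282,291),(230,238),(337,237),(232,349),(333,348)],p[2]-.0036+.02,o); print(((P-p)@M).round(4))
go(*W(14,0),.14,17.4)
```

```text
[[ 0.0018  0.0002 -0.0164]
 [ 0.023  -0.0187 -0.0164]
 [ 0.0235  0.0201 -0.0164]
 [-0.0235 -0.0195 -0.0164]
 [-0.023   0.0203 -0.0164]]
pos [ 0.3477 -0.2469  0.1426] yaw 31.0 shift [-0.756  3.028  0.049] roll 2.267
```

Request:
{"fn": "move_arm", "kwargs": {"motion": [[30, [-0.05, 0.15, 0], 0.15], [30, [-0.12, 0.45, 0], 0.4], [30, [-0.22, 0.85, 0], 0.7], [30, [-0.32, 1.25, 0], 1.0], [30, [-0.42, 1.65, 0], 1.3], [30, [-0.52, 2.05, 0], 1.6], [30, [-0.62, 2.45, 0], 1.9], [30, [-0.7, 2.8, 0], 2.15], [30, [-0.75, 3.0, 0], 2.27], [30, [-0.75, 3.03, 0], 2.27]]}}

```text
clock: 25.55
eef_pos: [0.4984, -0.2008, 0.1427]
tool_rot: [0.592, 0.806, -0.0, -0.0]
ft_force: [0.2, -0.4, -2.0]
grip_width: 0.0388
```

Run:
```python
from h import *
go(*W(14,0),.0495,17.4); print(fix(get_obs()['eef_pos']))
c=camera('wrist'); cv2.imwrite('pics/w17.png',c['color'][:,:,::-1])
```

```text
pos [ 0.4984 -0.2008  0.1427] yaw 17.45 shift [-1.000e-03 -3.100e-02  1.863e+00] roll 0.008
[13.97676907  1.58754691]
```

View pics/w17.png

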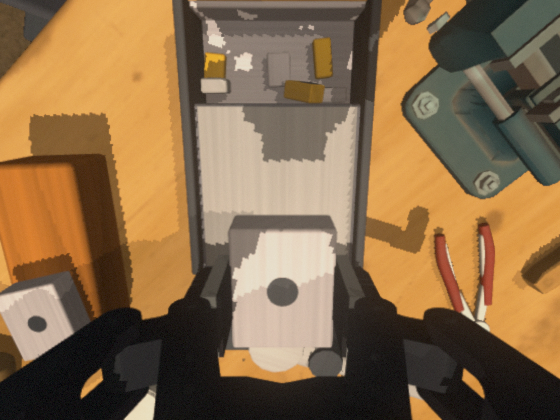

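Run:
```python
from h import *
c=camera('wrist'); o=get_obs()
crop(c,170,80,220,120,3.5,'w17a.png')
P=unproj(c,[(196,104),(359,104)],.045,o); print([fix(p) for p in P])
```

```text
[array([-56.13153468, -53.89158674]), array([-56.28131159,  47.92658699])]
```

View pics/w17a.png

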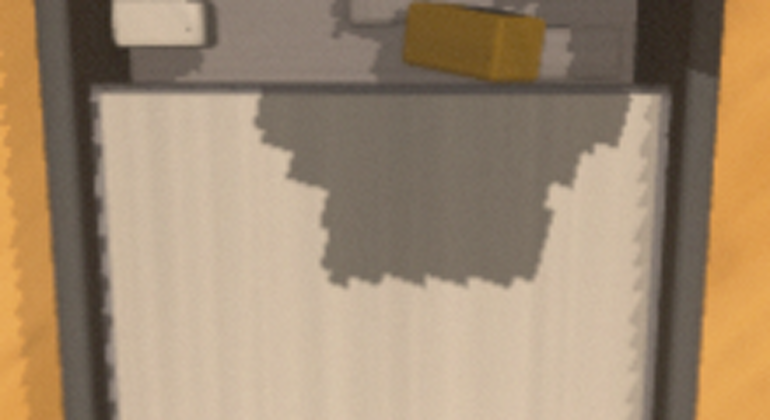

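```bash
sed -i 's/^q=.*/q=[.4906,-.1886,np.radians(-72.6)]/' h.py
python3 - <<'E'
from h import *
go(*W(14,0),.049,17.4); print(fix(get_obs()['eef_pos']))
c=camera('wrist'); o=get_obs()
crop(c,220,320,140,60,5,'w17b.png')
E
```

```text
pos [ 0.497  -0.2011  0.1428] yaw 17.41 shift [-0.005 -0.044  1.876] roll 0.002
[13.82494495  2.33225731]
```

View pics/w17b.png

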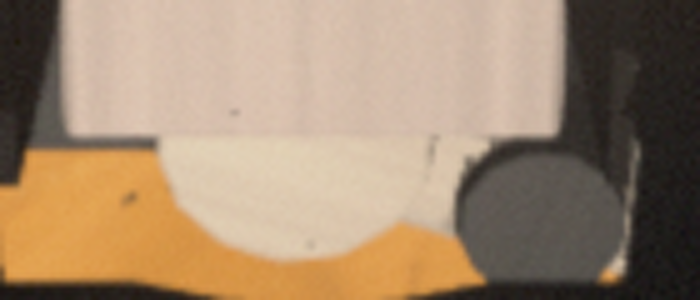

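Request:
{"fn": "move_arm", "kwargs": {"motion": [[30, [0, -0.04, 0.15], 0], [30, [0, -0.04, 0.4], 0], [30, [0, -0.04, 0.7], 0], [30, [0, -0.04, 1.0], 0], [30, [0, -0.04, 1.3], 0], [30, [0, -0.04, 1.55], 0], [30, [0, -0.04, 1.7], 0], [30, [0, -0.04, 1.8], 0], [30, [0, -0.04, 1.84], 0], [30, [0, -0.04, 1.84], 0]]}}

```text
clock: 26.7
eef_pos: [0.4956, -0.202, 0.0514]
tool_rot: [0.592, 0.806, 0.0, 0.0]
ft_force: [0.4, -0.7, -1.6]
grip_width: 0.0384
```

Run:
```python
from h import *
go(*W(14,0),.0486,17.4); o=get_obs();print(fix(o['eef_pos']),o['ft_force'])
c=camera('wrist'); cv2.imwrite('pics/w18.png',c['color'][:,:,::-1])
```

```text
pos [ 0.4956 -0.202   0.0514] yaw 17.38 shift [ 0.005 -0.015  0.056] roll -0.004
[14.25022521  0.7489786 ] [ 0.43833862 -0.69298619 -1.62982005]
```

View pics/w18.png

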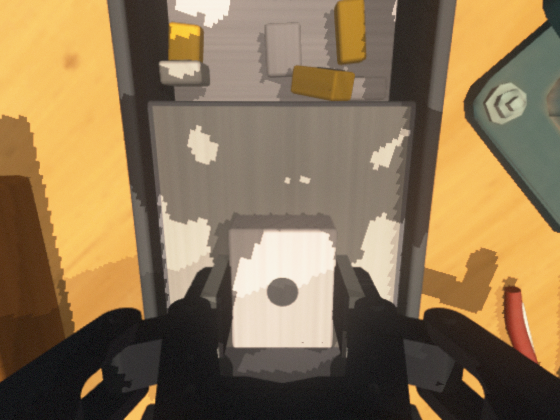

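Request:
{"fn": "move_arm", "kwargs": {"motion": [[30, [0, 0, 0.03], 0], [30, [0, 0, 0.055], 0], [30, [0, 0, 0.055], 0], [44, [0, 0, 0.05], 0], [56, [0, 0, 0.05], 0], [56, [0, 0, 0.05], 0], [56, [0, 0, -0.2], 0], [56, [0, 0, -0.6], 0], [60, [0, 0, -1.0], 0], [64, [0, 0, -1.5], 0]]}}

```text
clock: 27.75
eef_pos: [0.4951, -0.2018, 0.1275]
tool_rot: [0.592, 0.806, -0.0, -0.0]
ft_force: [0.3, 0.3, 0.5]
grip_width: 0.0639
```

Run:
```python
from h import *
o=get_obs();go(.366,-.3145,.15,30.7)
c=camera('wrist'); cv2.imwrite('pics/w19.png',c['color'][:,:,::-1])
P=unproj(c,[(282,291)],.065,o)
```

```text
pos [ 0.4951 -0.2018  0.1275] yaw 17.38 shift [-1.38  -3.137 -0.449] roll -2.22
```

View pics/w19.png

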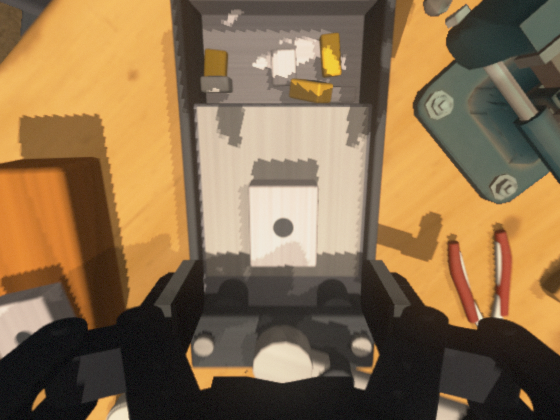

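Request:
{"fn": "move_arm", "kwargs": {"motion": [[64, [-0.1, -0.2, -0.1], -0.2], [64, [-0.25, -0.6, -0.25], -0.5], [64, [-0.4, -1.0, -0.35], -0.8], [64, [-0.6, -1.4, -0.45], -1.1], [64, [-0.8, -1.85, -0.45], -1.4], [64, [-1.0, -2.3, -0.45], -1.7], [64, [-1.2, -2.7, -0.4], -2.0], [64, [-1.33, -3.0, -0.2], -2.2], [64, [-1.38, -3.14, 0.1], -2.22], [64, [-1.38, -3.14, 0.3], -2.22]]}}

```text
clock: 28.8
eef_pos: [0.3654, -0.3153, 0.1114]
tool_rot: [0.496, 0.869, -0.0, 0.0]
ft_force: [0.3, -0.3, -0.6]
grip_width: 0.0642
```

Run:
```python
from h import *
import pickle
o=get_obs();go(.366,-.3145,.0535,30.7)
c=camera('wrist'); cv2.imwrite('pics/w20.png',c['color'][:,:,::-1]);pickle.dump((o,c),open('w20.pkl','wb'))
```

```text
pos [ 0.3654 -0.3153  0.1114] yaw 30.58 shift [0.008 0.018 1.159] roll -0.02
```

View pics/w20.png

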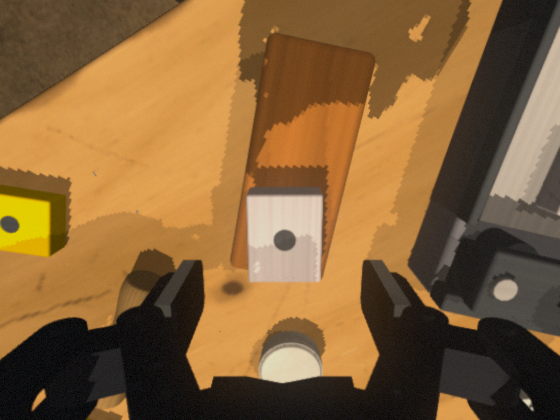

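Run:
```python
from h import *
import pickle
o,c=pickle.load(open('w20.pkl','rb')); p,M=tool(o)
P=unproj(c,[(285,240),(248,191),(322,190),(249,282),(321,281)],.07,o); r=(P-p)@M; print(r.round(4),r[1:].mean(0))
print((r[1:].mean(0)[:2]+[.007,0])/.05, P[0], yaw(o))
```

```text
[[ 0.0006  0.0017  0.0414]
 [ 0.0273 -0.0173  0.0414]
 [ 0.0278  0.0205  0.0414]
 [-0.0238 -0.0179  0.0414]
 [-0.0232  0.0215  0.0414]] [0.00201884 0.00172058 0.04143785]
[0.18037681 0.03441167] [ 0.36660782 -0.31385112  0.07      ] 30.58281802261892
```

Request:
{"fn": "move_arm", "kwargs": {"motion": [[64, [0.1, 0.03, 0.2], 0], [64, [0.16, 0.03, 0.5], 0], [64, [0.16, 0.03, 0.8], 0], [64, [0.16, 0.03, 1.0], 0], [64, [0.16, 0.03, 1.12], 0], [64, [0.16, 0.03, 1.16], 0], [30, [0.16, 0.03, 1.16], 0], [30, [0.16, 0.03, 1.16], 0], [30, [0.16, 0.03, 1.16], 0], [30, [0.16, 0.03, 1.16], 0]]}}

```text
clock: 29.85
eef_pos: [0.364, -0.3075, 0.0541]
tool_rot: [0.495, 0.869, -0.0, 0.001]
ft_force: [-0.2, -0.4, 2.3]
grip_width: 0.0386
```

Request:
{"fn": "move_arm", "kwargs": {"motion": [[30, [0, 0, 0], 0], [30, [0, 0, 0], 0], [30, [0, 0, -0.1], 0], [30, [0, 0, -0.3], 0], [30, [0, 0, -0.6], 0], [30, [0, 0, -0.9], 0], [30, [0, 0, -1.2], 0], [30, [0, 0, -1.5], 0], [30, [0, 0, -1.7], 0], [30, [0, 0, -1.8], 0]]}}

```text
clock: 30.85
eef_pos: [0.3638, -0.3073, 0.1445]
tool_rot: [0.495, 0.869, -0.0, 0.001]
ft_force: [0.3, 0.4, -1.8]
grip_width: 0.0384
```

Run:
```python
from h import *
import pickle
o=get_obs();go(*W(-46,0),.14,17.4)
c=camera('wrist'); cv2.imwrite('pics/w21.png',c['color'][:,:,::-1]);pickle.dump((o,c),open('w21.pkl','wb'))
```

```text
pos [ 0.3638 -0.3073  0.1445] yaw 30.7 shift [1.642 3.605 0.089] roll 2.217
```

View pics/w21.png

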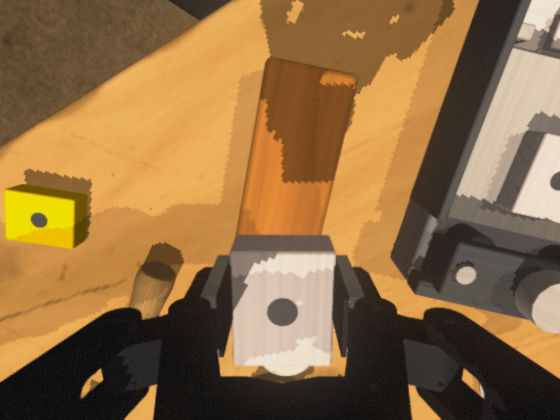

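Run:
```python
from h import *
o=get_obs();go(*W(-50,0),.14,17.4)
```

```text
pos [ 0.3639 -0.3074  0.1447] yaw 30.7 shift [1.723 3.623 0.093] roll 2.216
```

Request:
{"fn": "move_arm", "kwargs": {"motion": [[30, [0.08, 0.18, 0], 0.15], [30, [0.25, 0.53, 0], 0.4], [30, [0.43, 0.9, 0], 0.7], [30, [0.63, 1.3, 0], 1.0], [30, [0.83, 1.75, 0], 1.3], [30, [1.03, 2.2, 0], 1.6], [30, [1.23, 2.6, 0], 1.9], [30, [1.43, 3.05, 0], 2.1], [30, [1.6, 3.4, 0], 2.2], [30, [1.7, 3.6, 0], 2.22]]}}

```text
clock: 31.9
eef_pos: [0.475, -0.1407, 0.1426]
tool_rot: [0.592, 0.806, -0.0, -0.001]
ft_force: [-0.2, -0.1, -1.4]
grip_width: 0.0388
```

Run:
```python
from h import *
o=get_obs();go(*W(-50,0),.0495,17.4); print(fix(o['eef_pos']))
c=camera('wrist'); cv2.imwrite('pics/w22.png',c['color'][:,:,::-1])
```

```text
pos [ 0.475  -0.1407  0.1426] yaw 17.47 shift [-0.009  0.013  1.861] roll 0.011
[-50.37169369  -0.54624065]
```

View pics/w22.png

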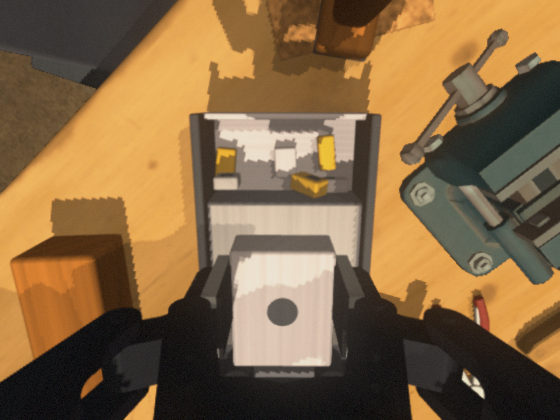

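Request:
{"fn": "move_arm", "kwargs": {"motion": [[30, [0, 0.01, 0.15], 0], [30, [0, 0.01, 0.4], 0], [30, [0, 0.01, 0.7], 0], [30, [0, 0.01, 1.0], 0], [30, [0, 0.01, 1.3], 0], [30, [0, 0.01, 1.55], 0], [30, [0, 0.01, 1.7], 0], [30, [0, 0.01, 1.8], 0], [30, [0, 0.01, 1.83], 0], [30, [0, 0.01, 1.83], 0]]}}

```text
clock: 32.95
eef_pos: [0.4753, -0.1421, 0.0519]
tool_rot: [0.592, 0.806, -0.0, 0.0]
ft_force: [1.8, -0.6, -0.7]
grip_width: 0.0386
```

Run:
```python
from h import *
o=get_obs();go(*W(-50,0),.0486,17.4); print(fix(o['eef_pos']),o['ft_force'])
c=camera('wrist'); cv2.imwrite('pics/w23.png',c['color'][:,:,::-1]);c=camera('top');crop(c,170,130,130,100,6,'t23.png')
```

```text
pos [ 0.4753 -0.1421  0.0519] yaw 17.36 shift [0.022 0.014 0.066] roll -0.006
[-48.90519737  -0.71923611] [ 1.76361068 -0.59382517 -0.65550669]
```

View pics/t23.png

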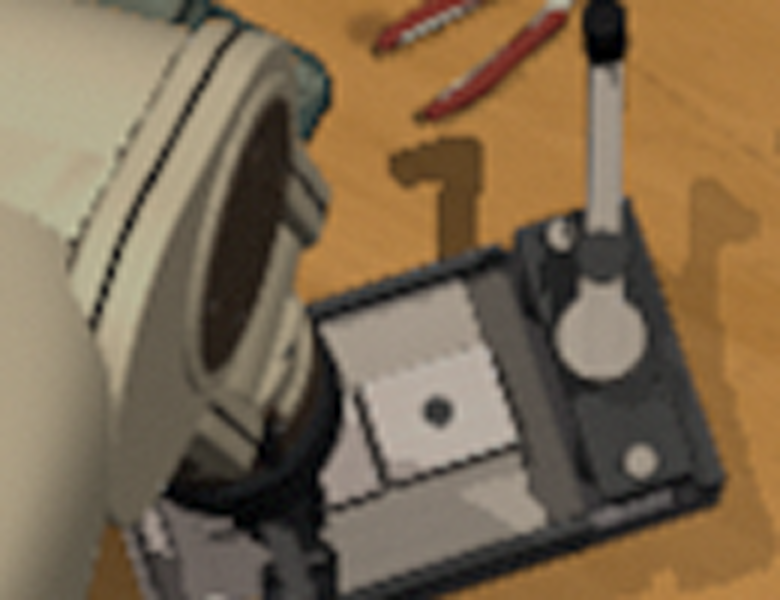

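View pics/w23.png

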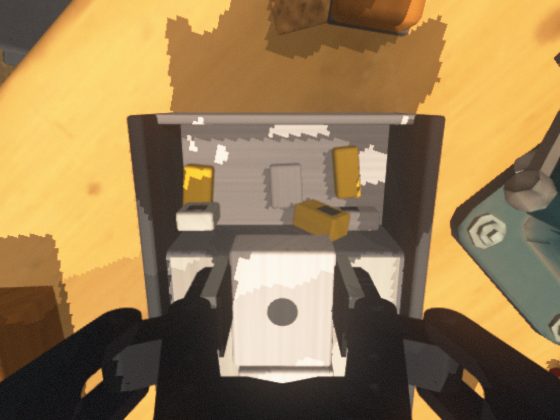

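Request:
{"fn": "move_arm", "kwargs": {"motion": [[30, [0, 0.01, 0.03], 0], [30, [0, 0.01, 0.055], 0], [30, [-0.05, 0.01, 0.055], 0], [30, [-0.13, 0.01, 0.055], 0], [30, [-0.22, 0.01, 0.055], 0], [30, [-0.31, 0.01, 0.055], 0], [30, [-0.4, 0.01, 0.055], 0], [30, [-0.49, 0.01, 0.055], 0], [30, [-0.58, 0.01, 0.055], 0], [30, [-0.65, 0.01, 0.055], 0]]}}

```text
clock: 34.05
eef_pos: [0.4856, -0.1732, 0.0491]
tool_rot: [0.592, 0.806, 0.0, 0.0]
ft_force: [-0.5, 1.1, 1.2]
grip_width: 0.0386
```

Run:
```python
from h import *
o=get_obs();go(*W(14,0),.0486,17.4); print(fix(o['eef_pos']),o['ft_force'])
c=camera('wrist'); cv2.imwrite('pics/w24.png',c['color'][:,:,::-1]);c=camera('top');crop(c,170,130,130,100,6,'t24.png')
c=camera('scene');crop(c,220,150,130,100,6,'s24.png')
```

```text
pos [ 0.4856 -0.1732  0.0491] yaw 17.37 shift [-0.605  0.003  0.01 ] roll -0.005
[-16.22936601  -0.12829941] [-0.54851662  1.14331738  1.24453675]
```

View pics/t24.png

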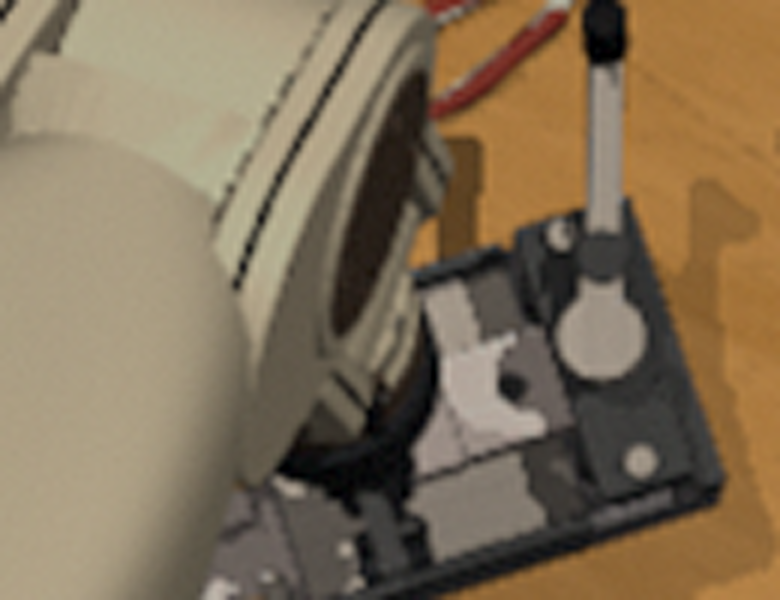

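View pics/s24.png

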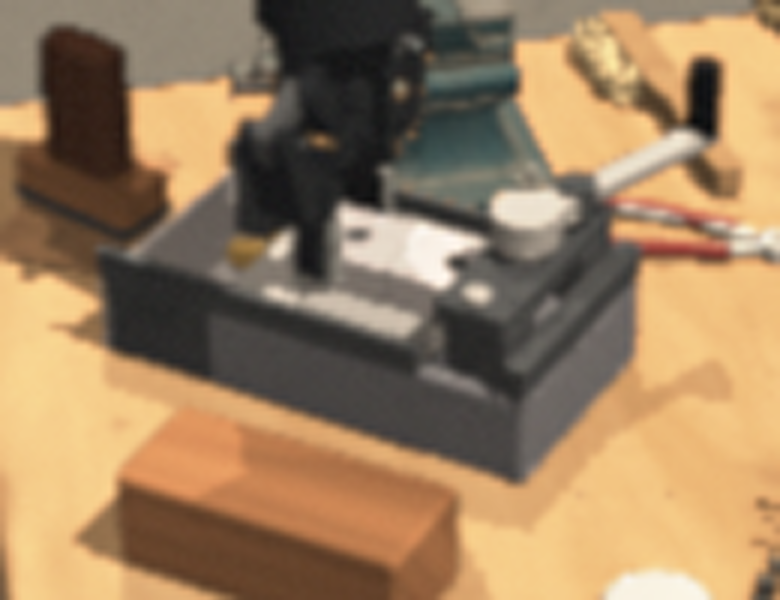

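Request:
{"fn": "move_arm", "kwargs": {"motion": [[30, [-0.06, 0, 0.01], 0], [30, [-0.12, 0, 0.01], 0], [30, [-0.18, 0, 0.01], 0], [30, [-0.24, 0, 0.01], 0], [30, [-0.3, 0, 0.01], 0], [30, [-0.36, 0, 0.01], 0], [30, [-0.42, 0, 0.01], 0], [30, [-0.47, 0, 0.01], 0], [30, [-0.51, 0, 0.01], 0], [30, [-0.54, 0, 0.01], 0]]}}

```text
clock: 35.2
eef_pos: [0.4937, -0.1979, 0.0491]
tool_rot: [0.592, 0.806, 0.001, -0.0]
ft_force: [-1.8, 4.3, 5.3]
grip_width: 0.0386
```

Run:
```python
from h import *
o=get_obs();go(*W(14,0),.0486,17.4); print(fix(o['eef_pos']),o['ft_force'])
c=camera('top');crop(c,170,130,130,100,6,'t25.png')
```

```text
pos [ 0.4937 -0.1979  0.0491] yaw 17.42 shift [-0.085 -0.004  0.01 ] roll 0.003
[9.76729465 0.20661432] [-1.82954548  4.33195347  5.25507818]
```

View pics/t25.png

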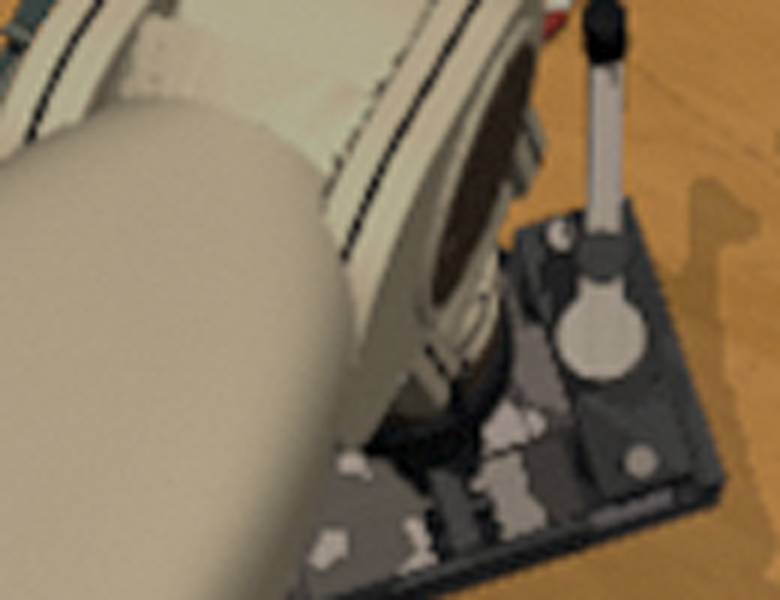

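Request:
{"fn": "move_arm", "kwargs": {"motion": [[30, [-0.015, 0, 0], 0], [30, [-0.03, 0, 0], 0], [30, [-0.045, 0, 0], 0], [30, [-0.06, 0, 0], 0], [30, [-0.075, 0, 0], 0], [30, [-0.085, 0, 0], 0], [30, [-0.09, 0, 0], 0], [30, [-0.09, 0, 0], 0], [30, [-0.09, 0, 0], 0], [30, [-0.09, 0, 0], 0]]}}

```text
clock: 36.25
eef_pos: [0.4946, -0.2007, 0.0491]
tool_rot: [0.592, 0.806, 0.002, -0.001]
ft_force: [-2.0, 6.7, 7.9]
grip_width: 0.0386
```

Run:
```python
from h import *
o=get_obs(); print(fix(o['eef_pos']),o['ft_force'])
```

```text
[12.78899227  0.19277648] [-1.98853748  6.68899414  7.87486488]
```

Request:
{"fn": "move_arm", "kwargs": {"motion": [[30, [-0.015, 0, 0], 0], [30, [-0.03, 0, 0], 0], [30, [-0.045, 0, 0], 0], [30, [-0.06, 0, 0], 0], [30, [-0.07, 0, 0], 0], [30, [-0.08, 0, 0], 0], [30, [-0.08, 0, 0], 0], [30, [-0.08, 0, 0], 0], [30, [-0.08, 0, 0], 0], [30, [-0.08, 0, 0], 0]]}}

```text
clock: 37.25
eef_pos: [0.4945, -0.2008, 0.0491]
tool_rot: [0.591, 0.807, 0.004, -0.004]
ft_force: [-4.7, 16.6, 12.4]
grip_width: 0.0384
```

Run:
```python
from h import *
o=get_obs(); print(fix(o['eef_pos']),o['ft_force'])
c=camera('wrist'); cv2.imwrite('pics/w26.png',c['color'][:,:,::-1]);c=camera('scene');crop(c,220,150,130,100,6,'s26.png')
```

```text
[12.80188448  0.11055624] [-4.66085919 16.58777572 12.43509848]
```

View pics/w26.png

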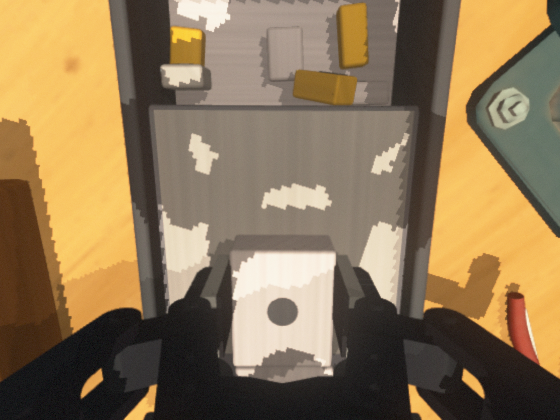

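View pics/s26.png

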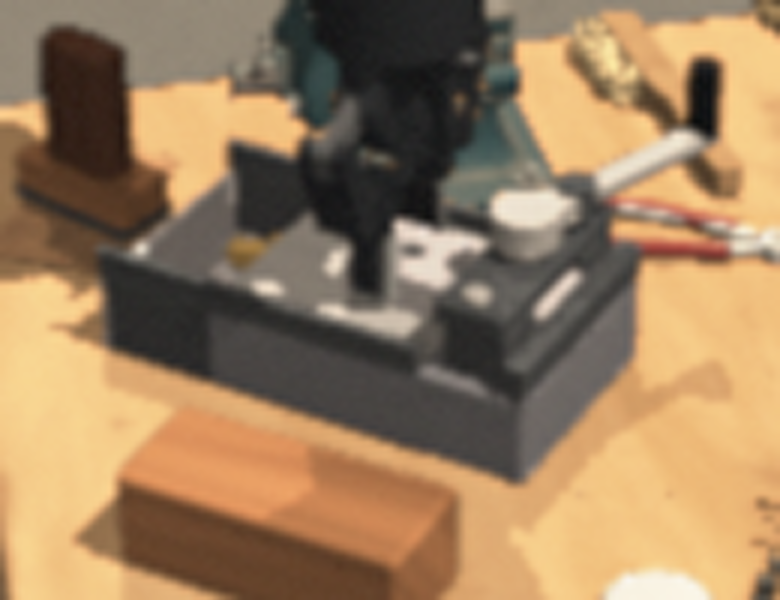

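Request:
{"fn": "move_arm", "kwargs": {"motion": [[30, [0.04, 0, -0.01], 0], [30, [0.09, 0, -0.015], 0], [30, [0.09, 0, -0.015], 0], [44, [0.09, 0, -0.015], 0], [56, [0.09, 0, -0.015], 0], [56, [0.09, 0, -0.02], 0], [56, [0.09, 0, -0.2], 0], [56, [0.09, 0, -0.6], 0], [60, [0.3, 0, -1.1], 0], [64, [0.5, 0, -1.7], 0]]}}

```text
clock: 38.35
eef_pos: [0.488, -0.1829, 0.1343]
tool_rot: [0.593, 0.806, -0.0, -0.001]
ft_force: [0.7, 0.6, -0.9]
grip_width: 0.0639
```

Run:
```python
from h import *
import pickle
o=get_obs(); print(o['eef_pos'],fix(o['eef_pos']),o['ft_force'])
c=camera('wrist'); cv2.imwrite('pics/w27.png',c['color'][:,:,::-1]);pickle.dump((o,c),open('w27.pkl','wb'));c=camera('scene');crop(c,220,150,130,100,6,'s27.png')
```

```text
[ 0.48795494 -0.18289209  0.13426999] [-6.23769977 -0.81712862] [ 0.67580477  0.60684744 -0.93694712]
```

View pics/w27.png

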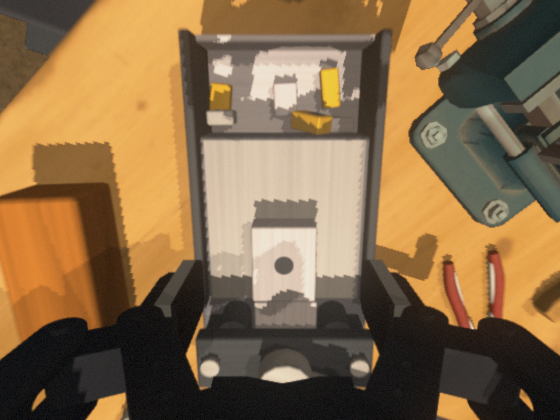

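View pics/s27.png

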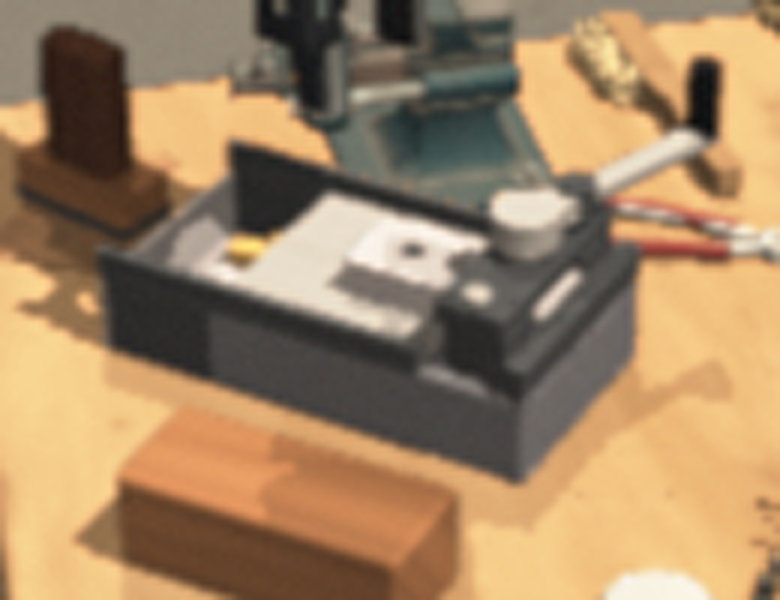

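Run:
```python
from h import *
import pickle
o,c=pickle.load(open('w27.pkl','rb'))
crop(c,230,200,110,140,5,'w27a.png')
for uv,z in [((284,265),.065),((253,228),.065),((315,228),.065),((202,137),.045),((368,137),.045)]: print(fix(unproj(c,[uv],z,o)[0]).round(1))
```

```text
[20.1  0.3]
[ -4.2 -18.5]
[-4.2 19. ]
[-56.8 -50.4]
[-56.7  52.1]
```

View pics/w27a.png

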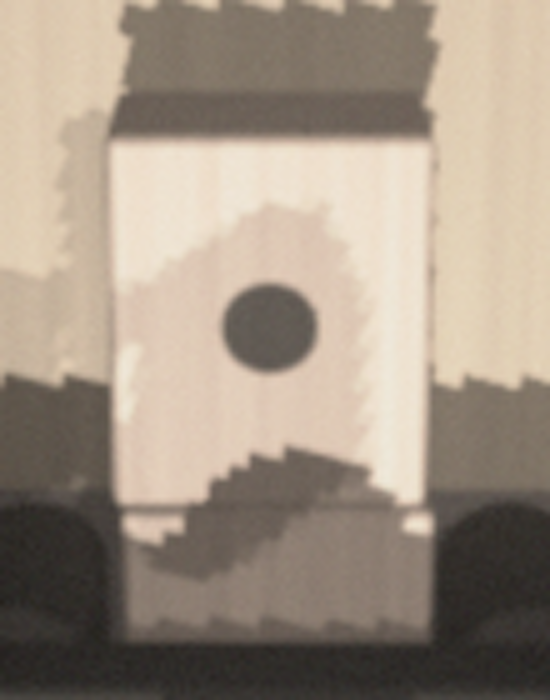

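Run:
```python
from h import *
go(.61,-.265,.21,86); print(W(78,0))
```

```text
pos [ 0.4913 -0.1834  0.1386] yaw 17.41 shift [-2.275  1.787 -1.404] roll -11.431
(np.float64(0.5139251817959748), np.float64(-0.2630307456242696))
```

Request:
{"fn": "move_arm", "kwargs": {"motion": [[64, [0, 0, -0.5], -1.1], [60, [0, 0, -1.1], -2.3], [50, [-0.2, 0.15, -1.4], -3.5], [40, [-0.5, 0.4, -1.4], -4.7], [34, [-0.85, 0.65, -1.4], -5.9], [34, [-1.2, 0.95, -1.4], -7.1], [34, [-1.55, 1.25, -1.4], -8.3], [34, [-1.9, 1.5, -1.4], -9.5], [34, [-2.15, 1.7, -1.4], -10.6], [34, [-2.27, 1.79, -1.4], -11.4]]}}

```text
clock: 39.45
eef_pos: [0.6087, -0.2657, 0.2026]
tool_rot: [0.035, 0.999, -0.0, -0.0]
ft_force: [0.4, -0.5, 0.2]
grip_width: 0.0341
```

Run:
```python
from h import *
import pickle
o=get_obs(); print(o['eef_pos'],yaw(o),o['joint_pos'].round(2))
c=camera('wrist'); cv2.imwrite('pics/w28.png',c['color'][:,:,::-1]);pickle.dump((o,c),open('w28.pkl','wb'));c=camera('top');crop(c,230,110,90,100,6,'t28.png')
```

```text
[ 0.60870623 -0.26565713  0.20262626] 85.95821936219679 [-0.41  0.59  0.46  1.44 -0.   -0.34]
```

View pics/w28.png

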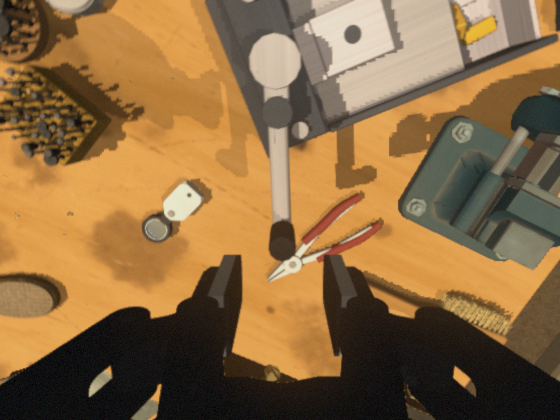

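View pics/t28.png

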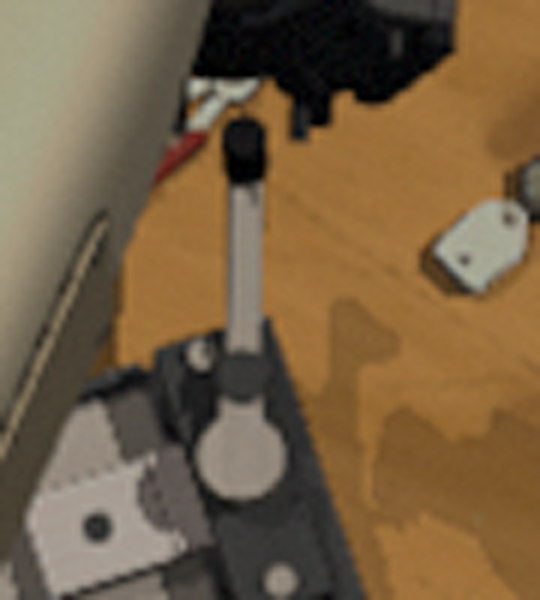

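Run:
```python
from h import *
import pickle
o,c=pickle.load(open('w28.pkl','rb'))
crop(c,230,20,110,250,2.4,'w28a.png'); crop(c,255,200,60,70,8,'w28b.png')
p=unproj(c,[(281,243)],.136,o)[0]; n=unproj(c,[(275,60)],.112,o)[0]; k=unproj(c,[(277,112)],.112,o)[0]
print('post',p,'nut',n,'kn',k); nut=np.array(W(78,0)); d=p[:2]-nut; print(np.linalg.norm(d),np.degrees(np.arctan2(d[1],d[0])))
ct=camera('top'); p=unproj(ct,[(230+244/6,110+132/6)],.136)[0]; n=unproj(ct,[(230+241/6,110+456/6)],.112)[0];d=p[:2]-nut; print(p,n,np.linalg.norm(d),np.degrees(np.arctan2(d[1],d[0])))
```

```text
post [ 0.61979607 -0.26632119  0.136     ] nut [ 0.51431565 -0.26250784  0.112     ] kn [ 0.54367271 -0.2634927   0.112     ]
0.10592200540073111 -1.7801665384224103
[ 0.62517071 -0.26966671  0.136     ] [ 0.51279585 -0.2659852   0.112     ] 0.11144327448541151 -3.4137367441399467
```

View pics/w28b.png

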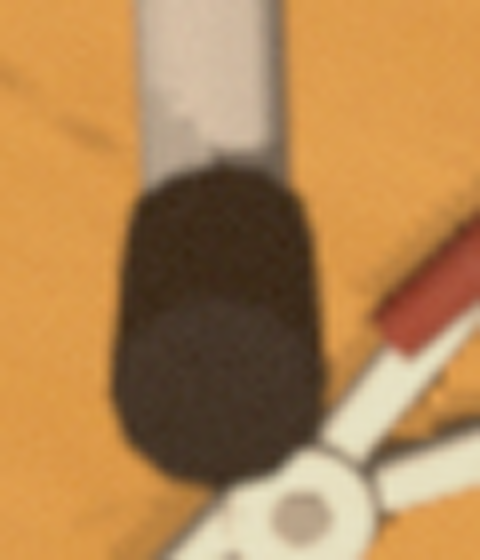

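Run:
```python
from h import *
go(.6225,-.267,.113,88)
```

```text
pos [ 0.6078 -0.2648  0.2027] yaw 85.65 shift [-0.298 -0.021  1.795] roll -0.392
```

Request:
{"fn": "move_arm", "kwargs": {"motion": [[36, [-0.15, -0.02, 0], -0.2], [36, [-0.3, -0.02, 0], -0.4], [36, [-0.3, -0.02, 0.2], -0.4], [36, [-0.3, -0.02, 0.5], -0.4], [36, [-0.3, -0.02, 0.8], -0.4], [36, [-0.3, -0.02, 1.1], -0.4], [36, [-0.3, -0.02, 1.4], -0.4], [36, [-0.3, -0.02, 1.6], -0.4], [36, [-0.3, -0.02, 1.7], -0.4], [36, [-0.3, -0.02, 1.75], -0.4]]}}

```text
clock: 40.6
eef_pos: [0.6226, -0.2663, 0.1154]
tool_rot: [0.016, 1.0, 0.0, -0.0]
ft_force: [-0.4, -0.4, 0.6]
grip_width: 0.0359
```

Run:
```python
from h import *
o=get_obs(); print(o['ft_force'],fix(o['eef_pos']))
go(.6225,-.267,.113,88)
c=camera('wrist'); cv2.imwrite('pics/w29.png',c['color'][:,:,::-1])
```

```text
[-0.35948588 -0.40808502  0.5570488 ] [113.58337911 102.69787724]
pos [ 0.6226 -0.2663  0.1154] yaw 88.18 shift [ 0.001 -0.015  0.049] roll 0.03
```

View pics/w29.png

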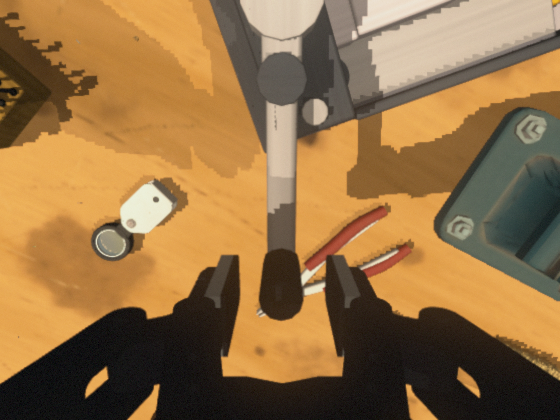

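```bash
cat > arc.py <<'E'
from h import *
import sys
nut=np.array(W(78,0)); R0=np.radians(2.4)
def post(j,k,lead=0.0):
    a=R0-j; kn=nut+.03*np.array([np.cos(a),np.sin(a)]); b=a-k
    p=kn+.08*np.array([np.cos(b),np.sin(b)]); t=np.array([np.sin(b),-np.cos(b)]); return p+lead*t,np.degrees(b)
def rows(seq,z,lead):
    p0,M=tool(); y0=yaw()
    for j,k in seq:
        p,b=post(j,k,lead); d=M.T@(np.r_[p,z]-p0)/.05; r=-(((b+90-y0)+180)%360-180)/6
        print([22,d.round(2).tolist(),round(r,2)], p.round(4))
E
python3 - <<'E'
from arc import *
rows([(.1,0),(.16,0),(.22,0),(.28,0),(.34,0),(.4,0),(.46,0),(.52,0),(.57,0),(.6,0)],.114,.0)
E
```

```text
[22, [-0.02, -0.06, 0.03], np.float64(0.25)] [ 0.6237 -0.2694]
[22, [-0.02, -0.19, 0.03], np.float64(0.82)] [ 0.6232 -0.276 ]
[22, [-0.0, -0.32, 0.03], np.float64(1.4)] [ 0.6222 -0.2825]
[22, [0.02, -0.45, 0.03], np.float64(1.97)] [ 0.6208 -0.289 ]
[22, [0.05, -0.58, 0.03], np.float64(2.54)] [ 0.6191 -0.2953]
[22, [0.09, -0.71, 0.03], np.float64(3.12)] [ 0.6169 -0.3016]
[22, [0.14, -0.83, 0.03], np.float64(3.69)] [ 0.6144 -0.3077]
[22, [0.19, -0.95, 0.03], np.float64(4.26)] [ 0.6116 -0.3136]
[22, [0.24, -1.05, 0.03], np.float64(4.74)] [ 0.6089 -0.3185]
[22, [0.27, -1.11, 0.03], np.float64(5.03)] [ 0.6072 -0.3213]
```

Request:
{"fn": "move_arm", "kwargs": {"motion": [[22, [-0.02, -0.05, 0.03], 0.2], [22, [-0.02, -0.19, 0.03], 0.8], [22, [0, -0.32, 0.03], 1.4], [22, [0.02, -0.45, 0.03], 2.0], [22, [0.05, -0.58, 0.03], 2.5], [22, [0.09, -0.71, 0.03], 3.1], [22, [0.14, -0.83, 0.03], 3.7], [22, [0.19, -0.95, 0.03], 4.25], [22, [0.24, -1.05, 0.03], 4.75], [22, [0.27, -1.11, 0.03], 5.0]]}}

```text
clock: 41.65
eef_pos: [0.6079, -0.3214, 0.1152]
tool_rot: [0.275, 0.961, 0.001, 0.001]
ft_force: [0.7, 1.2, 0.5]
grip_width: 0.0221
```

Run:
```python
from arc import *
o=get_obs(); print(o['ft_force'],o['eef_pos'])
c=camera('wrist'); cv2.imwrite('pics/w30.png',c['color'][:,:,::-1])
rows([(.63,0),(.67,0),(.7,0),(.7,.03),(.7,.07),(.7,.11),(.7,.15),(.7,.19),(.7,.21),(.7,.21)],.114,.002)
```

```text
[0.70584811 1.2463852  0.50798283] [ 0.60794651 -0.32137487  0.11519225]
[22, [0.02, -0.1, 0.02], np.float64(0.29)] [ 0.6043 -0.3257]
[22, [0.02, -0.19, 0.02], np.float64(0.67)] [ 0.6018 -0.3293]
[22, [0.03, -0.25, 0.02], np.float64(0.96)] [ 0.5997 -0.3319]
[22, [0.04, -0.3, 0.02], np.float64(1.24)] [ 0.5982 -0.3337]
[22, [0.05, -0.36, 0.02], np.float64(1.63)] [ 0.596  -0.3361]
[22, [0.06, -0.43, 0.02], np.float64(2.01)] [ 0.5938 -0.3384]
[22, [0.08, -0.49, 0.02], np.float64(2.39)] [ 0.5915 -0.3406]
[22, [0.1, -0.55, 0.02], np.float64(2.77)] [ 0.5891 -0.3427]
[22, [0.11, -0.58, 0.02], np.float64(2.96)] [ 0.5878 -0.3437]
[22, [0.11, -0.58, 0.02], np.float64(2.96)] [ 0.5878 -0.3437]
```

View pics/w30.png

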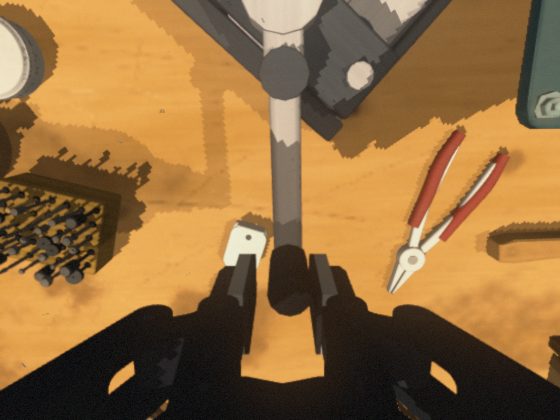

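Request:
{"fn": "move_arm", "kwargs": {"motion": [[22, [0.01, -0.08, 0.02], 0.25], [22, [0.02, -0.16, 0.02], 0.5], [22, [0.02, -0.22, 0.02], 0.8], [22, [0.03, -0.27, 0.02], 1.1], [22, [0.04, -0.33, 0.02], 1.4], [22, [0.05, -0.38, 0.02], 1.75], [22, [0.06, -0.43, 0.02], 2.0], [22, [0.07, -0.47, 0.02], 2.3], [22, [0.08, -0.5, 0.02], 2.5], [22, [0.09, -0.52, 0.02], 2.6]]}}

```text
clock: 42.7
eef_pos: [0.5926, -0.3394, 0.1142]
tool_rot: [0.402, 0.916, 0.002, 0.002]
ft_force: [7.3, 6.1, 0.4]
grip_width: 0.0219
```

Run:
```python
from arc import *
import pickle
o=get_obs(); print(o['ft_force'],o['eef_pos'])
c=camera('wrist'); cv2.imwrite('pics/w31.png',c['color'][:,:,::-1]);pickle.dump((o,c),open('w31.pkl','wb'))
rows([(.7,.13),(.7,.15),(.7,.2),(.7,.25),(.7,.3)],.114,.002)
```

```text
[7.30817966 6.05312245 0.42326251] [ 0.59263744 -0.33938083  0.11415855]
[22, [-0.0, 0.0, 0.0], np.float64(-0.38)] [ 0.5927 -0.3395]
[22, [-0.0, -0.03, 0.0], np.float64(-0.19)] [ 0.5915 -0.3406]
[22, [0.0, -0.11, 0.0], np.float64(0.29)] [ 0.5885 -0.3432]
[22, [0.01, -0.19, 0.0], np.float64(0.77)] [ 0.5853 -0.3457]
[22, [0.02, -0.27, 0.0], np.float64(1.25)] [ 0.582 -0.348]
```

View pics/w31.png

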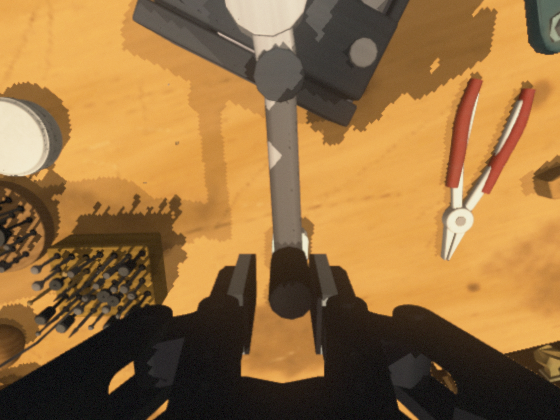

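Request:
{"fn": "move_arm", "kwargs": {"motion": [[22, [0, -0.05, 0], 0.0], [22, [0, -0.1, 0], 0.3], [22, [0, -0.15, 0], 0.5], [22, [0.01, -0.2, 0], 0.8], [22, [0.01, -0.23, 0], 1.0], [22, [0.02, -0.26, 0], 1.2], [22, [0.02, -0.29, 0], 1.3], [22, [0.02, -0.31, 0], 1.4], [22, [0.02, -0.31, 0], 1.4], [22, [0.02, -0.31, 0], 1.4]]}}

```text
clock: 43.75
eef_pos: [0.5829, -0.3475, 0.1143]
tool_rot: [0.467, 0.884, 0.004, 0.003]
ft_force: [13.1, 8.1, -0.5]
grip_width: 0.0224
```

Run:
```python
from arc import *
import pickle
o=get_obs(); print(o['ft_force'],o['eef_pos'])
c=camera('wrist'); cv2.imwrite('pics/w32.png',c['color'][:,:,::-1]);pickle.dump((o,c),open('w32.pkl','wb'))
for k in (.1,.15,.2,.25,.3): print(k,post(.7,k))
```

```text
[13.05949649  8.10740725 -0.54148545] [ 0.58289194 -0.34750167  0.11429801]
0.1 (array([ 0.59575046, -0.33638362]), np.float64(-43.43662361046586))
0.15 (array([ 0.5929288 , -0.33921821]), np.float64(-46.30141258611997))
0.2 (array([ 0.58996899, -0.34190823]), np.float64(-49.166201561774095))
0.25 (array([ 0.58687844, -0.34444697]), np.float64(-52.03099053742821))
0.3 (array([ 0.58366487, -0.34682806]), np.float64(-54.89577951308232))
```

View pics/w32.png

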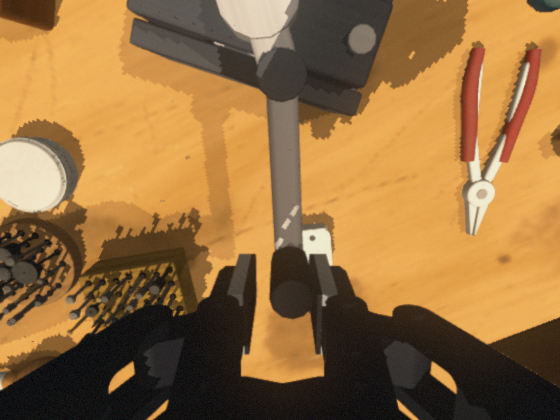

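Request:
{"fn": "move_arm", "kwargs": {"motion": [[22, [0, 0.05, 0], 0], [26, [0, 0.11, 0], 0], [32, [0, 0.13, 0], 0], [38, [0, 0.13, 0], 0], [38, [0, 0.13, 0], 0], [38, [0, 0.13, -0.2], 0], [38, [0, 0.13, -0.6], 0], [38, [0, 0.13, -1.1], 0], [38, [0, 0.13, -1.6], 0], [38, [0, 0.13, -2.1], 0]]}}

```text
clock: 44.8
eef_pos: [0.5829, -0.3477, 0.2205]
tool_rot: [0.468, 0.884, -0.0, 0.0]
ft_force: [0.2, -0.2, -0.5]
grip_width: 0.0382
```

Run:
```python
from arc import *
import pickle
o=get_obs(); print(o['ft_force'],o['eef_pos'])
c=camera('wrist'); cv2.imwrite('pics/w33.png',c['color'][:,:,::-1]);pickle.dump((o,c),open('w33.pkl','wb'))
c=camera('top');crop(c,230,110,90,100,6,'t33.png')
go(.40,-.35,.3,0)
```

```text
[ 0.18035592 -0.16453588 -0.50730615] [ 0.5829259  -0.34774685  0.22049446]
pos [ 0.5849 -0.3489  0.2244] yaw 34.14 shift [ 2.044 -3.068 -1.54 ] roll 5.691
```

View pics/w33.png

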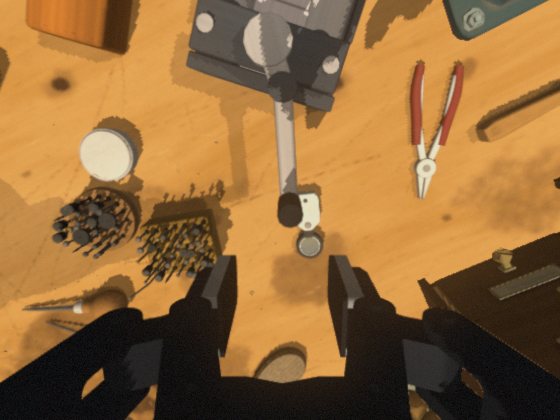

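View pics/t33.png

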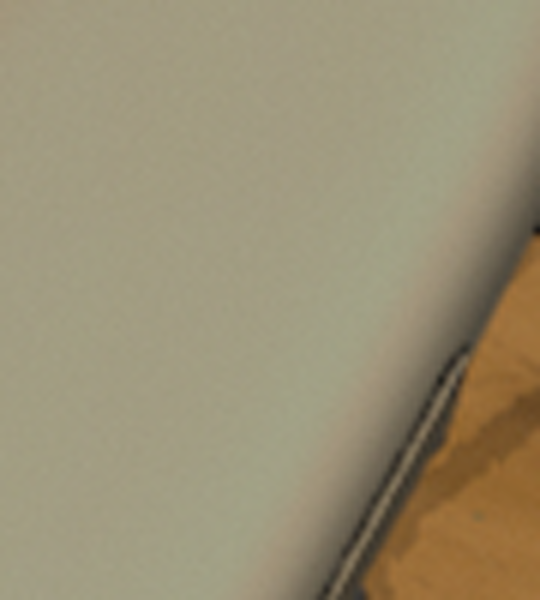

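Run:
```python
from arc import *
import pickle
o,c=pickle.load(open('w33.pkl','rb'))
n,k=unproj(c,[(267.5,38),(282.5,87)],.112,o)[:,:2]; p=unproj(c,[(289.5,212)],.136,o)[0][:2]
a=np.arctan2(*(k-n)[::-1]);b=np.arctan2(*(p-k)[::-1]); print(n,k,p,np.degrees([a,b]),'bend',a-b,'nut joint',R0-a, np.linalg.norm(k-n),np.linalg.norm(p-k))
go(.30,-.45,.3,0)
```

```text
[ 0.51420803 -0.26239091] [ 0.53804983 -0.28087051] [ 0.58503511 -0.34200606] [-37.77899115 -52.4561812 ] bend 0.2561652914514473 nut joint 0.701255685640887 0.03016500069033135 0.07710494181004791
pos [ 0.5849 -0.3489  0.2244] yaw 34.14 shift [ 1.511 -5.846 -1.546] roll 5.691
```

Request:
{"fn": "move_arm", "kwargs": {"motion": [[40, [0.2, -0.3, -0.4], 0.5], [40, [0.55, -0.7, -0.9], 1.1], [40, [0.9, -1.1, -1.4], 1.7], [40, [1.25, -1.5, -1.5], 2.3], [40, [1.6, -1.9, -1.5], 2.9], [40, [1.95, -2.3, -1.5], 3.5], [40, [2.3, -2.7, -1.5], 4.1], [40, [2.6, -3.05, -1.5], 4.7], [40, [2.75, -3.35, -1.5], 5.3], [40, [2.75, -3.5, -1.5], 5.6]]}}

```text
clock: 45.9
eef_pos: [0.3595, -0.3317, 0.2938]
tool_rot: [0.705, 0.71, -0.0, -0.0]
ft_force: [0.5, -0.5, 0.3]
grip_width: 0.0403
```

Run:
```python
from h import *
o=get_obs(); print(o['eef_pos'],yaw(o))
c=camera('top');cv2.imwrite('pics/t34.png',c['color'][:,:,::-1]);crop(c,95,110,200,150,4,'t34a.png')
```

```text
[ 0.35952172 -0.33172558  0.29380126] 0.4155560395323795
```

View pics/t34.png

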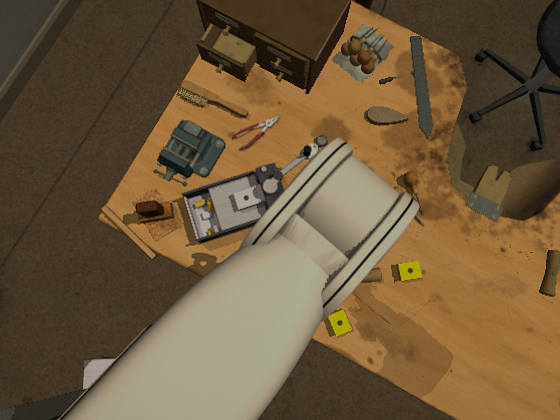

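View pics/t34a.png

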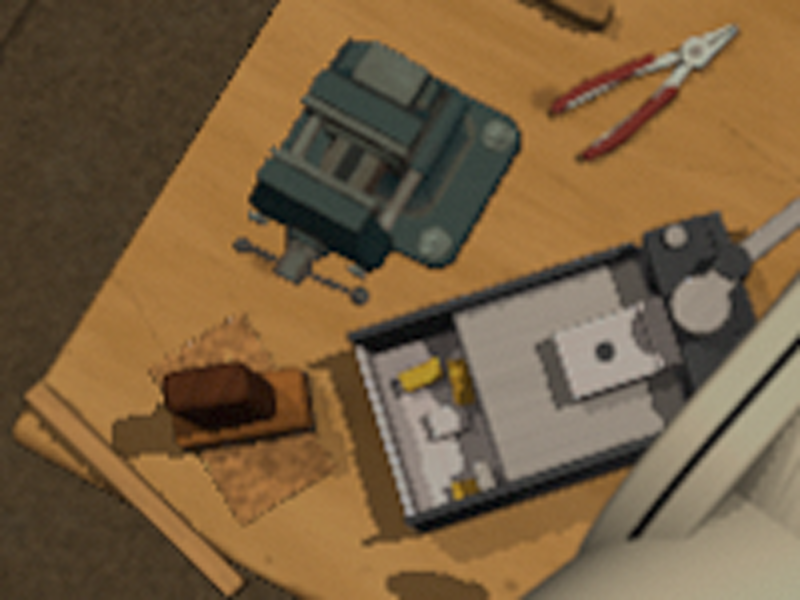

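```bash
python3 - <<'E'
from h import *
c=camera('top')
U=lambda u,v:(95+(u+.5)/4-.5,110+(v+.5)/4-.5)
P=unproj(c,[U(182,452),U(314,430),U(304,370)],.029); print(P.round(4),'centre',(P[0]+P[2])[:2]/2)
m=unproj(c,[U(240,318),U(335,462),U(240,522),U(148,370)],.003); print('mat',m.mean(0))
E
python3 - <<'E'
from h import *
go(.40,-.05,.3,0)
E
```

```text
[[ 0.4515  0.0332  0.029 ]
 [ 0.4625 -0.0412  0.029 ]
 [ 0.4976 -0.0351  0.029 ]] centre [ 0.4745386  -0.00094666]
mat [0.47487435 0.00725805 0.003     ]
pos [ 0.3607 -0.3325  0.2937] yaw 0.5 shift [ 5.642  0.836 -0.129] roll 0.083
```

Run:
```python
from h import *
go(*W(-75,0),.2,17.4)
```

```text
pos [ 0.3607 -0.3325  0.2937] yaw 0.5 shift [4.291 2.187 1.872] roll -2.817
```

Request:
{"fn": "move_arm", "kwargs": {"motion": [[40, [0.4, 0.2, 0], -0.3], [40, [0.9, 0.45, 0], -0.6], [40, [1.4, 0.7, 0.1], -0.9], [40, [1.9, 0.95, 0.3], -1.2], [40, [2.4, 1.2, 0.5], -1.5], [40, [2.9, 1.45, 0.8], -1.8], [40, [3.4, 1.7, 1.1], -2.1], [40, [3.8, 1.95, 1.4], -2.4], [40, [4.15, 2.1, 1.7], -2.7], [40, [4.29, 2.19, 1.87], -2.8]]}}

```text
clock: 47.0
eef_pos: [0.4692, -0.1144, 0.1984]
tool_rot: [0.591, 0.807, -0.0, -0.001]
ft_force: [-0.2, -0.5, 0.3]
grip_width: 0.0399
```

Run:
```python
from h import *
c=camera('wrist'); cv2.imwrite('pics/w35.png',c['color'][:,:,::-1]);crop(c,180,90,200,150,4,'w35a.png')
```

```text
(no output)
```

View pics/w35a.png

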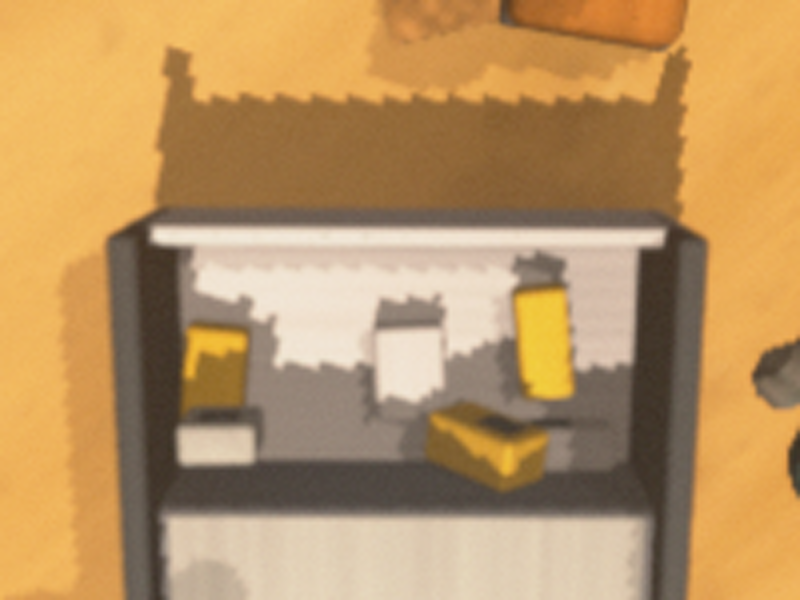

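View pics/w35.png

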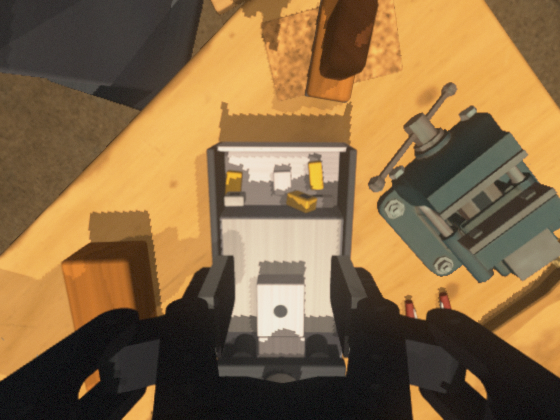

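Run:
```python
from workcell import *
print(job_done())
```

```text
the job is handed in; nothing more can be done
None
```

I handed the job in at about 47 s, with all parts of it done as far as my checks show. `job_done()` gives no verdict, so these results rest on my own measurements.

- **Chips:** I wiped the plate in two overlapping passes, and the fingers never went near a chip. The plate and nearby bench are clear. Five chips are plain to see in the trough. The sixth, a grey one, is partly hidden by a yellow chip leaning on it, so I infer it from the views.
- **Blanks:** I held the second blank and slid both in together. The push force rose from 7 to 17 N with no further movement. The second blank's dot reads fixture x 20.1, y 0.3 mm, and the joint between the two is tight and straight. The first sits about 1 mm across from the second.
- **Wrench:** From the camera, the nut is at about 0.70 rad and the knuckle is bent about 0.25 rad.
- **Scraper:** It stands upright on the mat, about 8 mm from the middle (30 mm allowed).

**Readings that disagreed:** My first fit put the fixture about 2 mm off across its width compared with a closer view, so I corrected it before placing the blanks. One chip wedged briefly between the scraper and the side fence on the first pass, and came free into the trough when I lifted the scraper.

I saw no sign of the scraper being knocked or the grip slackening. I didn't touch the loupe, tin and ring clamp, but I didn't measure them again at the end.

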